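Take the blue-capped cell from its light stand to the microscope

TASK

Draw the blue-capped glass cell straight up out of its light orange stand, so that the stand is neither tipped, lifted nor dragged away, and stand it upright on the cork pad. Let go, take it again by its other pair of sides, and set it gently, upright and fully down, into the rimmed nest between the lamp and the objective of the microscope, its broad glass faces towards them. Then let go; drop nothing, and leave the white-capped cell and everything else where they are.

Things in the scene. Friction and masses are not known exactly. Their poses are not given: they have to be found in the camera images.
- cell_center (a point): Centre, half-way up, of the cell to move: upright box 34 (its x) by 26 (y) by 100 mm tall (z), about 150 g, black frame, glass on the two broad faces (+y, -y), top 24 mm a blue cap. A half turn about z looks the same. Any face may be gripped. At the start it stands in stand, axes parallel to the stand's, underside 6 mm and top 106 mm above the table.
- stand: Light loose stand (70 g) of the blue-capped cell; origin under its centre. Foot 66 (x) by 54 (y) by 6 mm. Orange cheeks, 3 mm thick, 20 mm wide, up to 106 mm high, stand at the cell's +x and -x sides; walls 3 mm thick, up to 36 mm high, at its +y and -y faces, which are free to grip above that. Play 1.5 mm each side. Cell is clear when raised 100 mm. Drawn aslant, the stand tips or lifts.
- pad: Fixed square cork pad, 120 by 120 by 8 mm, for setting the cell down; origin at the centre of its underside, on the table, so its top is 8 mm above the table.
- nest (a point): Centre of the nest's floor, 18 mm above the table: flat, 41 (its x) by 33 mm (its y) inside a rim 5 mm high. It takes the cell with x along x, either way round, 3.5 mm play each side. Lamp (-y) and objective bracket (+y) have upright faces 21 mm from this point, 28 mm to each side along x, 120 mm above the table high: here fingers fit only at the cell's +x and -x sides, where space is free.
- microscope: Fixed microscope around nest; origin 18 mm under the nest, same axes. Base 110 mm (x) wide, 14 mm high, y from -100 to +136 mm. Black lamp house y -86 to -21 mm and white objective bracket y 21 to 71 mm, both 56 mm wide, up to 120 mm above the table; behind the bracket a level tube, radius 22 mm, axis 85 mm high, to y 176 mm.
- other_cell_center (a point): Centre (half-way up) of the white-capped cell, otherwise the same as the blue-capped one. Leave alone.
- other_stand: The stand of the white-capped cell, same as stand. Leave alone.
- lens_cap: Black lens cap, a disc of 36 mm diameter, 12 mm high; origin under its centre. Leave alone.
- slide_box: Green slide box, 85 (x) by 35 (y) by 32 mm high; origin under its centre. Leave alone.
- jar: White jar, 56 mm diameter, 60 mm high; origin under its centre. Leave alone.
- bottle: Amber bottle, 48 mm diameter, 120 mm high; origin under its centre. Leave alone.
- weight: Brass weight, 32 mm diameter, 35 mm high; origin under its centre. Leave alone.
- screwdriver: Screwdriver lying on the table, about 160 mm long; origin on its underside. Leave alone.
Mind the look-alikes: they are no part of the job. Leave any red or yellow look-alike of the part that bears cell_center alone.

How it is judged:
By the outcome, as a careful person would: the job done as asked, in the order asked, and still so for the second after the job is handed in, with the robot touching nothing.
It also fails if it takes over 72 s, if anything falls off the work surface, if the arm or the gripper's body presses on something with over 40 N, if the wrist force passes 120 N, or if a joint passes its speed limit or range.

ROBOT

A 7-joint arm with a two-finger parallel gripper is mounted at the origin on the work surface. World frame = base frame: x ahead of the robot, y to its left, z up, the work surface at z = 0. Lengths are in m, angles in rad, forces in N, time in s.
With the tool pointing down it reaches from about 0.4 to 0.875 m from the base axis. Payload 19.3 kg.
Tool frame: the origin (TCP) lies between the finger pads; the fingertips stand ahead of it and the grasp point (between the pads) lies 8 mm behind it (bot.tip_extent is the x of the fingertips in the tool frame, in m); x points along the fingers, y is the direction in which the jaws open and shut, and the axes are right-handed (so a half turn about x gives the same grasp; the last joint's range is limited). The gripper opens to 85 mm and grips with 20 to 120 N. Pads are 22 mm wide; open, the fingers measure 114 mm over their backs; the gripper's body (76 mm by 85 mm) begins 54 mm behind the grasp point. The pads swing forward as they close: fully open they stand 13 mm farther back than shut.
Start: joints at [1.115, 0.521, -0.036, 1.599, 0.021, 1.021, -0.113], TCP at [0.235, -0.579, 0.242] pointing down, gripper open.
Joint ranges: [-2.91, 2.91], [-0.3, 2.13], [-1.5, 1.42], [0.17, 2.43], [-1.26, 4.41], [0.16, 1.93], [-2.52, 2.52]. Speed limits (rad/s): [1.89, 1.89, 2.39, 2.39, 3.01, 3.01, 3.01].

INTERFACE

Orientations are given as [roll, pitch, yaw] about the fixed x, y, z axes, in that order (R = Rz(yaw) Ry(pitch) Rx(roll)).
In Python, from workcell import observe, grab_frame, camera_info, bot, nets gives the robot as it stands.
- The arm moves only by the tool jog_arm, never from a script. Its argument "commands" is a list of rows, each a list of 6 numbers: the shift along the tool's x, y, z in mm, then the turn, a rotation vector about the tool's x, y, z in rad. A call has 1 to 20 rows; each row shifts and turns the pose as measured when the row begins, along the tool's axes as they then stand; what a row does not reach is not made up. A row lasts 1/10 s, in which the tool goes at most 50 mm and 8.59 degrees, less where a joint would pass 70% of its speed; a pose out of reach is approached as far as the arm can. A call is refused whole if a number of a shift passes 50 or a number of a turn 0.15, either way. A call with a gripper value outside its range is refused whole. "gripper" is the closure in counts, from 0 (fully open) to 255 (shut), set as the call begins (left out, the last holds). The fingers move at their own pace and stop on an object; "newtons" is the grip in N (left out, the last holds). Time passes only in rows, so rows that do not move let the fingers close. It gives the time, the measured TCP pose, the force and the opening at its end, in the units of the state.
- observe(): the state, without advancing time (a new reading comes with each control period).
- grab_frame(name): name is "scene" or "top" or "wrist"; returns the picture (384x512x3 uint8, red, green, blue); there is no depth.
- camera_info(name): a dict with "fov_y" (degrees; the focal length in pixels is half the picture's height over the tangent of half this angle, whatever the lens; pixels are square), "cx", "cy" (the principal point, pixels), "R" (3x3) and "t" (3): a world point X has camera coordinates R X + t; the wrist camera has in their place "tool_from_camera" (4x4, takes a point from camera to tool coordinates, whose origin is the TCP and whose axes are the tool frame's). Camera axes: x right, y down, z forward; pixel columns grow to the right and rows downward; lengths in m; the calibration is good to about 2 mm. A picture is of the moment at which its call begins: read the wrist's pose just before it. camera_info takes no time and is no camera call.
- bot.job_done(): hands the job in, once; it reports no verdict.
Trained networks look in the newest picture that a camera, given by its name, has taken for a name from the list of things; names that differ only in an ending like _2 or _b are one class to them, and where a whole thing is asked for, a point or a joint stands for the part that bears it (a point fixed in the world has none). Each returns a list of dicts, best first, with "p" (0 to 1); they miss things now and then, are a little off and sometimes report something else, mostly with a low value. They report only what shows in the picture. A call takes as long as a camera call. They do not tell look-alikes from the thing itself.
- nets.find_in(camera, name): "rect" ([left, top, right, bottom] in pixels, round what is visible of it).
- nets.silhouettes(camera, name): "mask" (384x512 bool, what is visible of it) and "rect" ([left, top, right, bottom] in pixels, round what is visible of it).
- nets.pinpoint(camera, name): "location" ([column, row] in pixels: a listed point, or the origin of a listed thing).
The state is a dict: "clock": time; "qpos": joint angles; "qd": joint speeds; "joint_efforts": joint torques, N m; "position": TCP position; "tool_rot": TCP orientation; "force": force on the tool from outside, world axes, zero at the start; "moment": the same for the moment, N m; "grip_width": finger opening in m.
Only numpy, scipy, OpenCV 4.12 (cv2) and the standard library are available. Lean on these libraries where they do the work, as an engineer would, in place of code of your own. Each camera call takes 0.05 s, during which the arm holds its last target.

## Working session

There is one attempt and no reset: what is moved stays moved. The work goes in short steps, Python scripts to look and compute and a tool call to move; the robot and the scene stay as the last step left them, time stands still between calls to the robot, and variables do not carry over. Pictures are saved under pics/ and viewed, and the job is handed in when it is done.

Besides the shell and the picture viewer there is one more tool, called after "Call:" as name([rows], argument=value, ...), one row to a line, values as JSON. jog_arm: Moves the arm, as the interface text tells. Its arguments: {"type":"object","properties":{"commands":{"type":"array","items":{"type":"array","items":{"type":"number"}}},"gripper":{"type":"number"},"newtons":{"type":"number"}},"required":["commands"]}

```bash
mkdir -p pics; ls; python3 - <<'E'
from workcell import observe, grab_frame, camera_info, bot, nets
import cv2
s=observe();print({k:(v if not hasattr(v,'round') else v) for k,v in s.items()})
print(bot.tip_extent)
for n in ["scene","top","wrist"]:
    f=grab_frame(n);cv2.imwrite(f"pics/{n}0.png",f[:,:,::-1]);print(n,camera_info(n))
E
```

```text
pics
{'clock': 0.0, 'qpos': array([ 1.11481251,  0.5220376 , -0.03634317,  1.6000107 ,  0.02123027,
        1.02107453, -0.1127697 ]), 'qd': array([ 4.31818193e-05, -3.59279924e-04,  8.42089193e-04, -4.75658059e-04,
        4.18144652e-04,  1.27449474e-03, -1.52420044e-03]), 'joint_efforts': array([-5.34341143e-04, -9.27112627e+01,  1.97994724e+00, -3.69930375e+01,
        1.78729172e-02,  8.08136043e-03,  1.48633677e-05]), 'position': array([ 0.23502466, -0.57877879,  0.24170988]), 'tool_rot': array([-1.48432549,  1.56965207,  2.04310085]), 'force': array([-0.63837934,  0.07018957,  0.24234258]), 'moment': array([0.01514448, 0.03803433, 0.03248585]), 'grip_width': 0.0857400623609461}
0.011
scene {'fov_y': 55.191757974896944, 'cx': 256.4861088778103, 'cy': 191.9800821325561, 'R': array([[ 0.4681214 ,  0.88355733,  0.01374056],
       [ 0.56345448, -0.28647571, -0.77488755],
       [-0.68072124,  0.37048363, -0.63194974]]), 't': array([-0.23037778, -0.26397573,  1.3309672 ])}
top {'fov_y': 55.04334960625121, 'cx': 258.37840625111494, 'cy': 193.4661975228955, 'R': array([[ 4.94486563e-02, -9.98776434e-01,  6.81934239e-04],
       [-9.72877692e-01, -4.83208834e-02, -2.26216907e-01],
       [ 2.25973067e-01,  1.05226835e-02, -9.74076715e-01]]), 't': array([-0.03706705,  0.56318017,  1.13605006])}
wrist {'fov_y': 62.204645690748904, 'cx': 255.73519064245178, 'cy': 195.91029533582213, 'tool_from_camera': array([[ 9.82122217e-04, -2.92601897e-01,  9.56233844e-01,
        -1.30659975e-01],
       [ 9.99999411e-01,  7.29975184e-04, -8.03704573e-04,
         5.69283237e-04],
       [-4.62861494e-04,  9.56234070e-01,  2.92602442e-01,
        -7.49661144e-02],
       [ 0.00000000e+00,  0.00000000e+00,  0.00000000e+00,
         1.00000000e+00]])}
```

View pics/scene0.png

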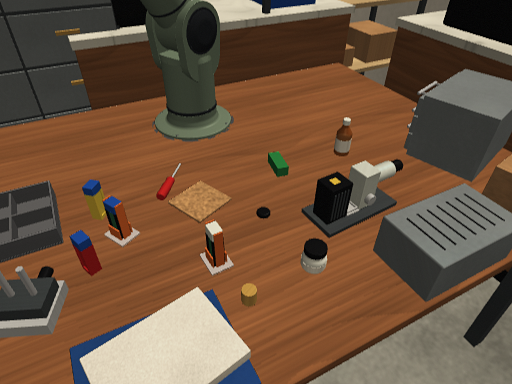

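View pics/top0.png

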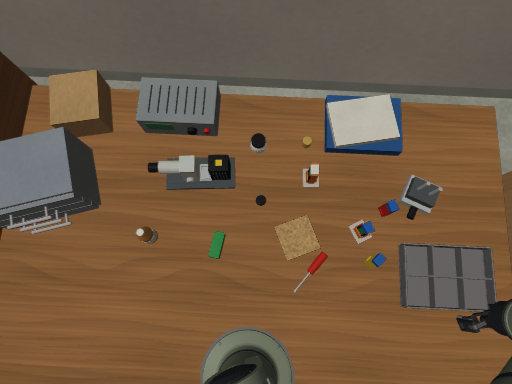

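View pics/wrist0.png

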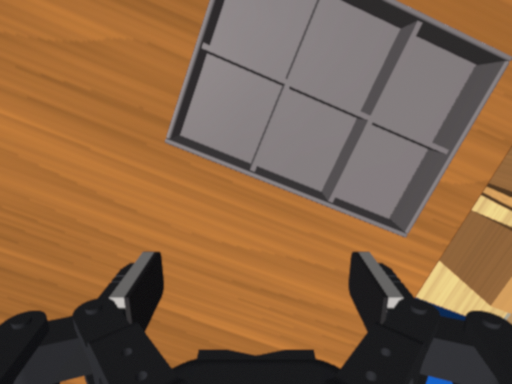

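The top view shows the stand with the blue-capped cell near (362,231). Its look-alikes are red at (389,208) and yellow at (376,260). The pad is at (298,238) and the microscope at (205,172).

```bash
cat > h.py <<'E'
import numpy as np, cv2
from workcell import observe, grab_frame, camera_info, bot, nets
from scipy.spatial.transform import Rotation as Ro
def cam(n,s=None):
    c=camera_info(n); f=192/np.tan(np.radians(c["fov_y"]/2))
    if n=="wrist":
        T=np.array(c["tool_from_camera"]); Rt=Ro.from_euler('xyz',s["tool_rot"]).as_matrix()
        Rw=Rt@T[:3,:3]; tw=Rt@T[:3,3]+s["position"]   # world from cam
        R=Rw.T; t=-R@tw
    else: R=np.array(c["R"]);t=np.array(c["t"])
    return f,c["cx"],c["cy"],R,t
def ray(C,uv,z):
    f,cx,cy,R,t=C
    d=R.T@np.array([(uv[0]-cx)/f,(uv[1]-cy)/f,1.]); o=-R.T@t
    return o+d*(z-o[2])/d[2]
def proj(C,X):
    f,cx,cy,R,t=C
    p=(R@np.asarray(X,float).reshape(-1,3).T).T+t
    return np.c_[f*p[:,0]/p[:,2]+cx,f*p[:,1]/p[:,2]+cy]
def tri(Cs,uvs):
    A=[];b=[]
    for C,uv in zip(Cs,uvs):
        f,cx,cy,R,t=C
        for k,v in((0,(uv[0]-cx)/f),(1,(uv[1]-cy)/f)):
            A.append(R[k]-v*R[2]);b.append(v*t[2]-t[k])
    return np.linalg.lstsq(np.array(A),np.array(b),rcond=None)[0]
E
python3 - <<'E'
from h import *
np.set_printoptions(precision=4,suppress=True)
hz=dict(cell_center=.056,stand=0,pad=0.0,nest=.018,microscope=0)
C={n:cam(n) for n in("top","scene")}
for nm,z in hz.items():
    for c in C:
        for d in nets.pinpoint(c,nm)[:4]:
            print(nm,c,round(d["p"],2),np.round(d["location"],1),ray(C[c],d["location"],z))
for c in C:
    f=grab_frame(c); cv2.imwrite(f"pics/{c}_big.png",cv2.resize(f[:,:,::-1][150:280,130:430] if c=="top" else f[:,:,::-1][140:290,60:440],None,fx=2.1 if c!='top' else 2.6,fy=2.1 if c!='top' else 2.6,interpolation=cv2.INTER_CUBIC))
print(observe()["clock"])
E
```

```text
cell_center top 0.76 [371.8 258.7] [ 0.3731 -0.3767  0.056 ]
cell_center top 0.6 [367.2 228.9] [ 0.467  -0.3638  0.056 ]
cell_center top 0.45 [387.5 206.7] [ 0.543  -0.4311  0.056 ]
cell_center scene 0.87 [ 84.6 248.6] [ 0.5364 -0.4323  0.056 ]
cell_center scene 0.73 [115.9 217.2] [ 0.4683 -0.3545  0.056 ]
cell_center scene 0.57 [ 94.6 200.3] [ 0.3841 -0.3878  0.056 ]
cell_center scene 0.18 [214.4 245. ] [ 0.6512 -0.1867  0.056 ]
stand top 0.7 [359.2 231. ] [ 0.4668 -0.3531 -0.    ]
stand scene 0.71 [121.4 231.6] [ 0.4594 -0.3522  0.    ]
pad top 0.75 [298.9 242.5] [ 0.4183 -0.1517  0.    ]
pad scene 0.91 [199.5 203.8] [ 0.4489 -0.1475  0.    ]
nest top 0.8 [205.6 170.9] [0.6456 0.1765 0.018 ]
nest scene 0.75 [347.  206.5] [0.6504 0.1789 0.018 ]
microscope top 0.65 [205.8 170.9] [0.6509 0.1787 0.    ]
microscope scene 0.83 [343.4 214.7] [0.6567 0.166  0.    ]
0.75
```

View pics/top_big.png

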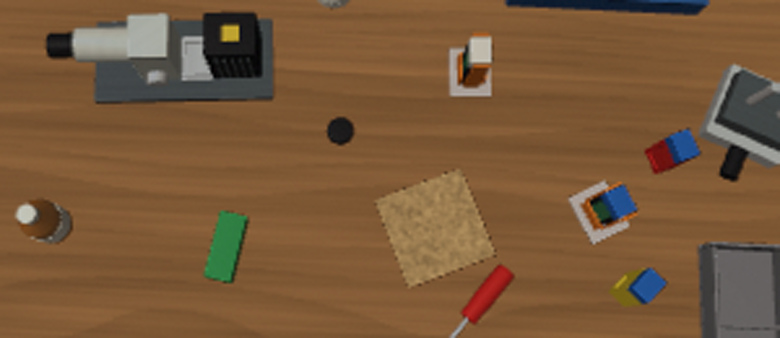

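View pics/scene_big.png

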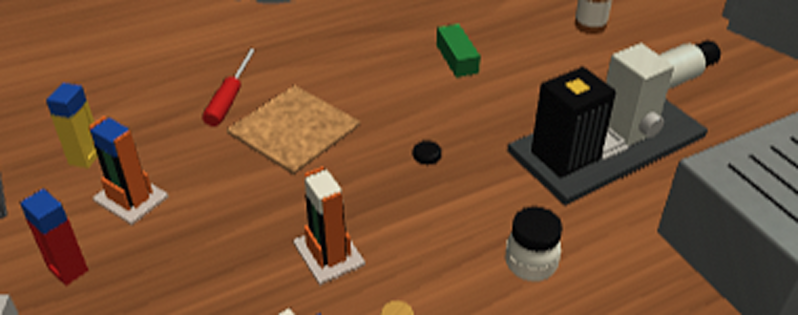

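```bash
cat >> h.py <<'E'
def go(target,axis=None,s=None):
    """print total tool shift to target TCP pos (mm) at current orientation; and turn about tool x so tool y || axis & x down"""
    s=s or observe(); R=Ro.from_euler('xyz',s["tool_rot"]).as_matrix(); p=np.array(s["position"])
    d=R.T@(np.array(target)-p)*1000
    print("clock",round(s["clock"],2),"pos",p.round(4),"tooly",R[:,1].round(4),"x",R[:,0].round(4),"w",round(s["grip_width"],4),"F",np.round(s["force"],1),'q7',s["qpos"].round(2))
    print("shift at current orientation",d.round(1))
    if axis is not None:
        a=np.array([axis[0],axis[1],0.]);a/=np.linalg.norm(a)
        for sg in(1,-1):
            y=sg*a;x=np.array([0,0,-1.]);Rn=np.c_[x,y,np.cross(x,y)]
            rv=Ro.from_matrix(R.T@Rn).as_rotvec()
            print(" sign",sg,"rotvec",rv.round(4),"shift after turn",(Rn.T@(np.array(target)-p)*1000).round(1))
E
python3 -c "
from h import *
go([.465,-.353,.242],[0,1])
R=Ro.from_euler('xyz',observe()['tool_rot']).as_matrix();print(R.round(3))"
```

```text
clock 0.75 pos [ 0.2352 -0.5791  0.2423] tooly [ 0.3762 -0.9265  0.    ] x [ 0. -0. -1.] w 0.0851 F [-0.5 -0.2 -0.1] q7 [ 1.11  0.52 -0.04  1.6   0.02  1.02 -0.11]
shift at current orientation [   0.3 -123.  -298. ]
 sign 1 rotvec [-2.7559e+00  1.0000e-04 -0.0000e+00] shift after turn [  0.3 226.1 229.8]
 sign -1 rotvec [ 0.3857 -0.     -0.    ] shift after turn [   0.3 -226.1 -229.8]
[[ 0.     0.376 -0.927]
 [-0.    -0.927 -0.376]
 [-1.     0.    -0.   ]]
```

Call:
jog_arm([
  [0,-17,-44,0,0,0],
  [0,-17,-44,0,0,0],
  [0,-17,-44,0,0,0],
  [0,-17,-44,0,0,0],
  [0,-17,-44,0,0,0],
  [0,-17,-44,0,0,0],
  [0,-17,-44,0,0,0],
  [0,0,0,0,0,0],
  [0,0,0,0,0,0],
])

```text
clock: 1.65
position: [0.484, -0.3451, 0.2418]
tool_rot: [1.648, 1.569, -1.111]
force: [-1.1, 0.2, -0.2]
grip_width: 0.0855
```

```bash
python3 - <<'E'
from h import *
go([.465,-.353,.242])
f=grab_frame("wrist");cv2.imwrite("pics/w1.png",f[:,:,::-1])
for n in("stand","cell_center"):
    for d in nets.pinpoint("wrist",n)[:4]: print(n,round(d["p"],2),d["location"],ray(cam("wrist",observe()),d["location"],0 if n=="stand" else .056))
E
```

```text
clock 1.65 pos [ 0.484  -0.3451  0.2418] tooly [ 0.3735 -0.9276  0.0013] x [ 6.0e-04 -1.2e-03 -1.0e+00] w 0.0855 F [-1.1  0.2 -0.2] q7 [ 0.59  0.47 -0.1   1.68  0.06  0.99 -0.72]
shift at current orientation [-0.2  0.2 20.6]
stand 0.83 [253.5, 178.9] [ 0.46657337 -0.35009504  0.        ]
cell_center 0.87 [250.8, 191.7] [ 0.46533502 -0.34846331  0.056     ]
cell_center 0.58 [354.0, 156.5] [ 0.53793965 -0.43098975  0.056     ]
cell_center 0.56 [251.0, 276.6] [ 0.37269934 -0.38530744  0.056     ]
cell_center 0.23 [255.6, 182.3] [ 0.47651373 -0.34934496  0.056     ]
```

View pics/w1.png

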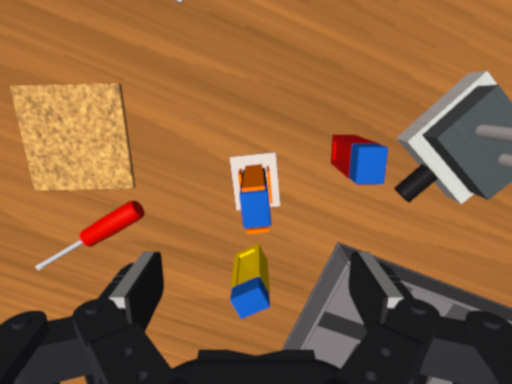

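```bash
python3 - <<'E'
from h import *
f=cv2.imread("pics/w1.png");cv2.imwrite("pics/w1z.png",cv2.resize(f[140:250,200:300],None,fx=5.5,fy=5.5,interpolation=cv2.INTER_CUBIC))
E
```

```text
(no output)
```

View pics/w1z.png

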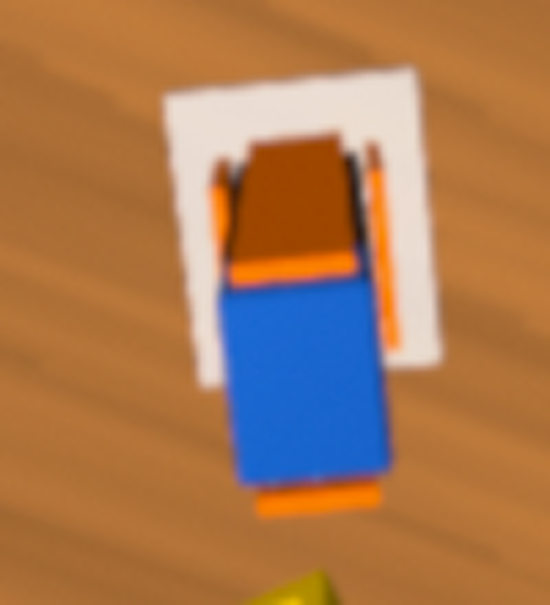

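```bash
python3 - <<'E'
from h import *
C=cam("wrist",observe())
def q(pts,z):
    P=np.array([ray(C,(np.array(p)-.5)/5.5+np.array([200,140]),z) for p in pts])
    c=P.mean(0); ex=(P[2]+P[3]-P[0]-P[1])[:2]/2; ey=(P[1]+P[2]-P[0]-P[3])[:2]/2
    print(c.round(4),"x-len",np.linalg.norm(ex).round(4),"dir",np.degrees(np.arctan2(ex[1],ex[0])).round(2),"y-len",np.linalg.norm(ey).round(4),np.degrees(np.arctan2(ey[1],ey[0])).round(2))
q([(163,93),(415,67),(442,363),(199,388)],.006)
q([(221,293),(375,280),(390,468),(240,485)],.106)
R=Ro.from_euler('xyz',observe()["tool_rot"]).as_matrix();print(np.degrees(np.arctan2(R[1,1],R[0,1])),np.degrees(np.arctan2(R[1,2],R[0,2])))
E
```

```text
[ 0.4647 -0.3538  0.006 ] x-len 0.0662 dir -152.3 y-len 0.0538 -62.12
[ 0.4654 -0.3538  0.106 ] x-len 0.0326 dir -153.37 y-len 0.0247 -62.19
-68.20709766124176 -158.2070803828363
```

```bash
python3 - <<'E'
from h import *
C=cam("wrist",observe())
P=np.array([ray(C,p,.008) for p in [(12,86),(121,83),(133,188),(34,190)]]);print(P.round(4),P.mean(0).round(4))
a=np.radians(-62.3)
go([.465,-.3538,.2],[np.cos(a),np.sin(a)])
E
```

```text
[[ 0.4669 -0.069   0.008 ]
 [ 0.5137 -0.1778  0.008 ]
 [ 0.4043 -0.2213  0.008 ]
 [ 0.3581 -0.1125  0.008 ]] [ 0.4358 -0.1452  0.008 ]
clock 1.8 pos [ 0.4831 -0.3463  0.2419] tooly [ 0.3713 -0.9285  0.0015] x [ 7.0e-04 -1.3e-03 -1.0e+00] w 0.0857 F [ 0.3 -0.8 -0.2] q7 [ 0.59  0.47 -0.1   1.68  0.06  0.99 -0.72]
shift at current orientation [41.9  0.2 19.6]
 sign 1 rotvec [-1.031e-01 -1.000e-04 -1.500e-03] shift after turn [41.9 -1.7 19.5]
 sign -1 rotvec [ 3.0385e+00 -2.2000e-03  2.0000e-04] shift after turn [ 41.9   1.7 -19.5]
```

Call:
jog_arm([
  [0,0,0,-0.103,0,-0.0015],
  [20,-1,10,0,0,0],
  [22,-1,10,0,0,0],
  [0,0,0,0,0,0],
  [0,0,0,0,0,0],
])

```text
clock: 2.3
position: [0.4603, -0.3594, 0.2002]
tool_rot: [1.398, 1.569, -1.265]
force: [-0.1, -0.6, 0.0]
grip_width: 0.0854
```

```bash
python3 - <<'E'
from h import *
a=np.radians(-62.3)
s=observe()
f=grab_frame("wrist");cv2.imwrite("pics/w2.png",f[:,:,::-1])
for i in range(4):
    go([.465,-.3538,.076],[np.cos(a),np.sin(a)]); grab_frame("wrist")
E
```

```text
clock 2.35 pos [ 0.4602 -0.3594  0.2001] tooly [ 0.4606 -0.8876  0.0022] x [ 5.0e-04 -2.2e-03 -1.0e+00] w 0.0854 F [ 0.3 -0.8 -0.2] q7 [ 0.65  0.5  -0.12  1.75  0.08  0.89 -0.6 ]
shift at current orientation [124.1  -3.   -6.9]
 sign 1 rotvec [-0.0048  0.0006 -0.0022] shift after turn [124.1  -2.7  -6.9]
 sign -1 rotvec [ 3.1368e+00 -3.4000e-03 -9.0000e-04] shift after turn [124.1   2.7   6.9]
clock 2.4 pos [ 0.4606 -0.3591  0.2004] tooly [ 0.4613 -0.8873  0.0026] x [ 0.0011 -0.0024 -1.    ] w 0.0852 F [-0.7  0.3 -0.3] q7 [ 0.64  0.5  -0.12  1.75  0.08  0.89 -0.6 ]
shift at current orientation [124.4  -3.1  -6.4]
 sign 1 rotvec [-0.004   0.0002 -0.0026] shift after turn [124.4  -2.7  -6.3]
 sign -1 rotvec [ 3.1376e+00 -4.1000e-03 -3.0000e-04] shift after turn [124.4   2.7   6.3]
clock 2.45 pos [ 0.461  -0.3589  0.2004] tooly [ 0.4618 -0.887   0.0028] x [ 0.0014 -0.0025 -1.    ] w 0.0854 F [-0.9 -0.5  0.2] q7 [ 0.64  0.5  -0.12  1.75  0.08  0.89 -0.6 ]
shift at current orientation [124.4  -3.   -5.9]
 sign 1 rotvec [-0.0034 -0.0001 -0.0029] shift after turn [124.4  -2.6  -5.9]
 sign -1 rotvec [ 3.1381e+00 -4.5000e-03  2.0000e-04] shift after turn [124.4   2.6   5.9]
clock 2.5 pos [ 0.4611 -0.3587  0.2004] tooly [ 0.4622 -0.8868  0.0029] x [ 0.0016 -0.0025 -1.    ] w 0.0855 F [ 0.7  0.2 -0.1] q7 [ 0.64  0.5  -0.12  1.75  0.08  0.89 -0.6 ]
shift at current orientation [124.4  -2.9  -5.7]
 sign 1 rotvec [-0.003  -0.0002 -0.0029] shift after turn [124.4  -2.5  -5.7]
 sign -1 rotvec [ 3.1386e+00 -4.6000e-03  4.0000e-04] shift after turn [124.4   2.5   5.7]
```

View pics/w2.png

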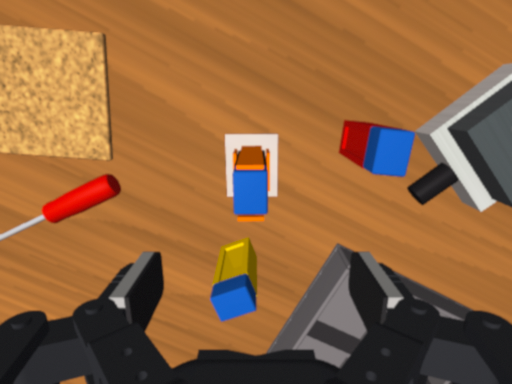

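```bash
python3 - <<'E'
from h import *
f=cv2.imread("pics/w2.png");cv2.imwrite("pics/w2z.png",cv2.resize(f[125:230,200:300],None,fx=5.5,fy=5.5,interpolation=cv2.INTER_CUBIC))
E
```

```text
(no output)
```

View pics/w2z.png

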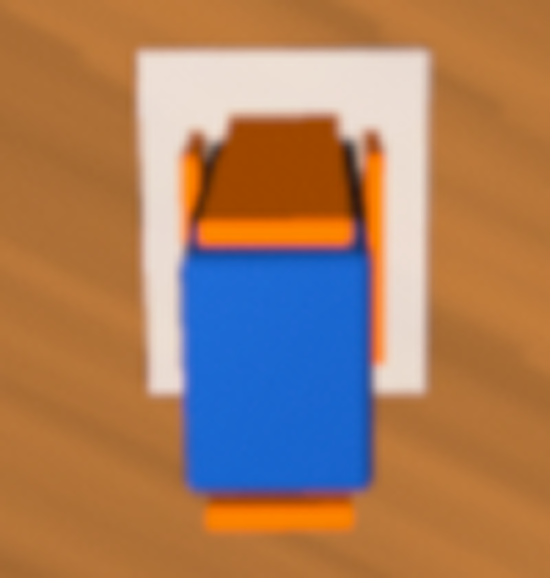

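```bash
python3 - <<'E'
from h import *
s=dict(position=np.array([.4603,-.3594,.2002]),tool_rot=[1.398,1.569,-1.265])
# orientation from matrix at 2.35
y=np.array([.4606,-.8876,.0022]);x=np.array([.0005,-.0022,-1]);R=np.c_[x,y,np.cross(x,y)]
s["tool_rot"]=Ro.from_matrix(R).as_euler('xyz')
C=cam("wrist",s)
def q(pts,z):
    P=np.array([ray(C,(np.array(p)-.5)/5.5+np.array([200,125]),z) for p in pts])
    c=P.mean(0); ex=(P[2]+P[3]-P[0]-P[1])[:2]/2; ey=(P[1]+P[2]-P[0]-P[3])[:2]/2
    print(c.round(4),"x-len",np.linalg.norm(ex).round(4),"dir",np.degrees(np.arctan2(ex[1],ex[0])).round(2),"y-len",np.linalg.norm(ey).round(4),np.degrees(np.arctan2(ey[1],ey[0])).round(2))
q([(137,50),(430,48),(427,394),(149,394)],.006)
q([(181,250),(370,248),(373,490),(184,492)],.106)
a=np.radians(-62.3)
go([.4645,-.3538,.076],[np.cos(a),np.sin(a)])
E
```

```text
[ 0.4657 -0.3529  0.006 ] x-len 0.0661 dir -152.01 y-len 0.0538 -62.37
[ 0.4664 -0.3524  0.106 ] x-len 0.0338 dir -152.15 y-len 0.0253 -61.93
clock 2.55 pos [ 0.4612 -0.3586  0.2003] tooly [ 0.4624 -0.8867  0.0029] x [ 0.0016 -0.0024 -1.    ] w 0.0858 F [ 0.5 -0.4  0.1] q7 [ 0.64  0.5  -0.12  1.75  0.08  0.89 -0.6 ]
shift at current orientation [124.3  -3.   -5.1]
 sign 1 rotvec [-0.0028 -0.0003 -0.0029] shift after turn [124.3  -2.7  -5.2]
 sign -1 rotvec [ 3.1388e+00 -4.5000e-03  4.0000e-04] shift after turn [124.3   2.7   5.2]
```

Call:
jog_arm([
  [0,-3,-6,-0.005,0,-0.003],
  [30,0,0,0,0,0],
  [0,0,0,0,0,0],
  [0,0,0,0,0,0],
])

```text
clock: 2.95
position: [0.4678, -0.3519, 0.1722]
tool_rot: [2.451, 1.568, -0.202]
force: [0.4, -0.5, 0.2]
grip_width: 0.0854
```

```bash
python3 - <<'E'
from h import *
a=np.radians(-62.15)
f=grab_frame("wrist");cv2.imwrite("pics/w3.png",f[:,:,::-1])
go([.4655,-.3530,.076],[np.cos(a),np.sin(a)])
E
```

```text
clock 3.0 pos [ 0.4676 -0.3517  0.172 ] tooly [ 0.469  -0.8832  0.0015] x [ 2.6e-03 -3.0e-04 -1.0e+00] w 0.0857 F [-0.3  0.4  0. ] q7 [ 0.63  0.54 -0.12  1.77  0.08  0.83 -0.61]
shift at current orientation [96.   0.1  2.7]
 sign 1 rotvec [ 0.0021 -0.0022 -0.0015] shift after turn [96.   0.2  2.5]
 sign -1 rotvec [-3.1395e+00  2.4000e-03 -3.4000e-03] shift after turn [96.  -0.2 -2.5]
```

View pics/w3.png

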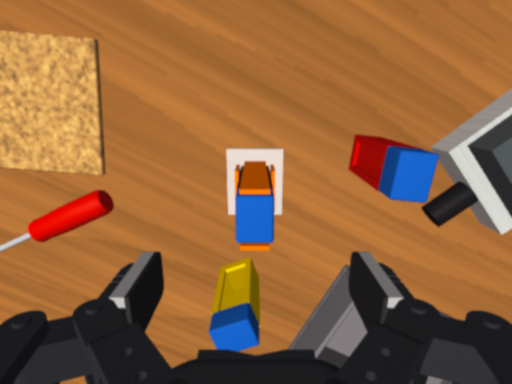

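Call:
jog_arm([
  [30,0,1,0.002,-0.002,-0.0015],
  [30,0,1,0,0,0],
  [20,0,0,0,0,0],
  [12,0,0,0,0,0],
  [2,0,0,0,0,0],
  [0,0,0,0,0,0],
])

```text
clock: 3.6
position: [0.4697, -0.3545, 0.0818]
tool_rot: [2.092, 1.562, -0.564]
force: [-0.4, -0.2, 0.4]
grip_width: 0.0855
```

```bash
python3 - <<'E'
from h import *
a=np.radians(-62.15)
f=grab_frame("wrist");cv2.imwrite("pics/w4.png",f[:,:,::-1])
go([.4655,-.3530,.076],[np.cos(a),np.sin(a)])
E
```

```text
clock 3.65 pos [ 0.4698 -0.3546  0.0821] tooly [ 0.4672 -0.8841  0.0079] x [ 0.0077 -0.0049 -1.    ] w 0.0854 F [ 0.  -0.5 -0. ] q7 [ 0.62  0.67 -0.11  1.82  0.11  0.65 -0.64]
shift at current orientation [ 6.  -3.5  3.1]
 sign 1 rotvec [ 0.0001 -0.0045 -0.0079] shift after turn [ 6.1 -3.4  3.1]
 sign -1 rotvec [-3.1414  0.0124 -0.0071] shift after turn [ 6.1  3.4 -3.1]
```

View pics/w4.png

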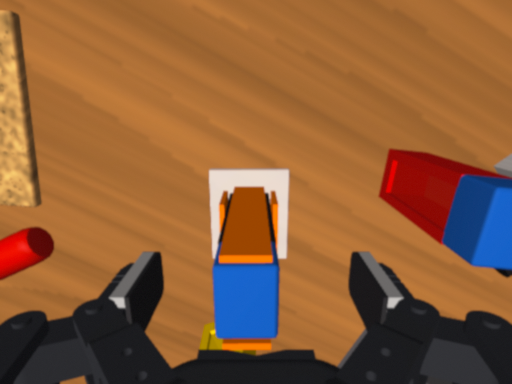

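Call:
jog_arm([
  [4,-3.5,3,0,-0.0045,-0.008],
  [1,0,0,0,0,0],
  [0,0,0,0,0,0],
  [0,0,0,0,0,0],
])

```text
clock: 4.05
position: [0.4661, -0.3536, 0.0793]
tool_rot: [2.054, 1.568, -0.602]
force: [0.9, -0.2, 0.4]
grip_width: 0.0853
```

```bash
python3 - <<'E'
from h import *
a=np.radians(-62.15)
f=grab_frame("wrist");cv2.imwrite("pics/w5.png",f[:,:,::-1])
go([.4655,-.3530,.076],[np.cos(a),np.sin(a)])
E
```

```text
clock 4.1 pos [ 0.4662 -0.3535  0.0792] tooly [ 0.4671 -0.8842  0.0023] x [ 0.0022 -0.0015 -1.    ] w 0.0857 F [-0.4 -0.1 -0.4] q7 [ 0.62  0.67 -0.11  1.83  0.11  0.65 -0.63]
shift at current orientation [ 3.2 -0.8  0.3]
 sign 1 rotvec [-0.0001 -0.0012 -0.0023] shift after turn [ 3.2 -0.8  0.3]
 sign -1 rotvec [ 3.1415e+00 -3.6000e-03  1.9000e-03] shift after turn [ 3.2  0.8 -0.3]
```

View pics/w5.png

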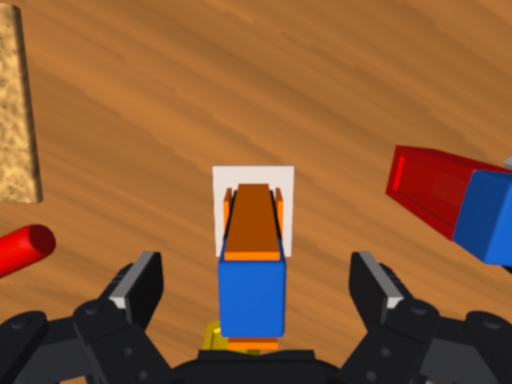

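Call:
jog_arm([
  [2,-0.8,0.3,0,-0.001,-0.0025],
  [0,0,0,0,0,0],
  [0,0,0,0,0,0],
])

```text
clock: 4.4
position: [0.4656, -0.353, 0.0773]
tool_rot: [-2.655, 1.57, 0.973]
force: [-0.7, -0.3, -0.7]
grip_width: 0.0854
```

Call:
jog_arm([
  [0,0,0,0,0,0],
  [0,0,0,0,0,0],
  [0,0,0,0,0,0],
  [0,0,0,0,0,0],
  [0,0,0,0,0,0],
  [0,0,0,0,0,0],
  [0,0,0,0,0,0],
  [0,0,0,0,0,0],
  [0,0,0,0,0,0],
  [0,0,0,0,0,0],
], gripper=255, newtons=30)

```text
clock: 5.4
position: [0.4656, -0.353, 0.0773]
tool_rot: [-2.626, 1.57, 1.002]
force: [0.7, -0.6, 0.1]
grip_width: 0.0255
```

```bash
python3 - <<'E'
from h import *
a=np.radians(-62.15)
f=grab_frame("wrist");cv2.imwrite("pics/w6.png",f[:,:,::-1])
go([.4655,-.3530,.176],[np.cos(a),np.sin(a)])
E
```

```text
clock 5.45 pos [ 0.4656 -0.353   0.0773] tooly [ 4.671e-01 -8.842e-01 -2.000e-04] x [ 1.e-04  3.e-04 -1.e+00] w 0.0257 F [ 0.6  0.2 -0.3] q7 [ 0.62  0.68 -0.11  1.83  0.11  0.64 -0.63]
shift at current orientation [-98.7  -0.1   0.1]
 sign 1 rotvec [-0.     -0.0002  0.0002] shift after turn [-98.7  -0.    0.1]
 sign -1 rotvec [3.1416e+00 3.0000e-04 4.0000e-04] shift after turn [-98.7   0.   -0.1]
```

View pics/w6.png

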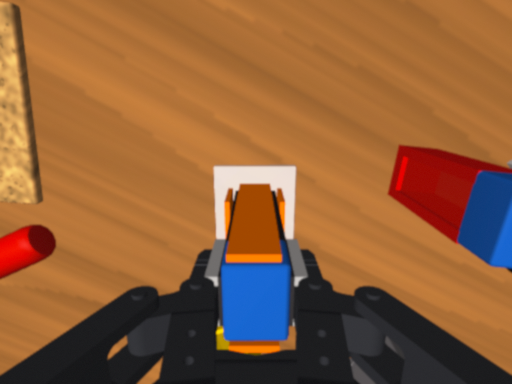

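Call:
jog_arm([
  [-4,0,0,0,0,0],
  [-4,0,0,0,0,0],
  [-4,0,0,0,0,0],
  [0,0,0,0,0,0],
  [0,0,0,0,0,0],
])

```text
clock: 5.95
position: [0.4655, -0.3529, 0.0904]
tool_rot: [-2.146, 1.57, 1.481]
force: [-0.2, -0.4, -1.8]
grip_width: 0.026
```

```bash
python3 - <<'E'
from h import *
a=np.radians(-62.15)
f=grab_frame("wrist");cv2.imwrite("pics/w7.png",f[:,:,::-1])
go([.4655,-.3530,.176],[np.cos(a),np.sin(a)])
E
```

```text
clock 6.0 pos [ 0.4655 -0.3529  0.0904] tooly [ 4.671e-01 -8.842e-01 -4.000e-04] x [-0.e+00  4.e-04 -1.e+00] w 0.0256 F [ 0.9 -0.6 -1.8] q7 [ 0.62  0.66 -0.11  1.82  0.11  0.67 -0.63]
shift at current orientation [-85.6   0.    0. ]
 sign 1 rotvec [-0.     -0.0002  0.0004] shift after turn [-85.6   0.1   0. ]
 sign -1 rotvec [3.1416e+00 6.0000e-04 3.0000e-04] shift after turn [-85.6  -0.1  -0. ]
```

View pics/w7.png

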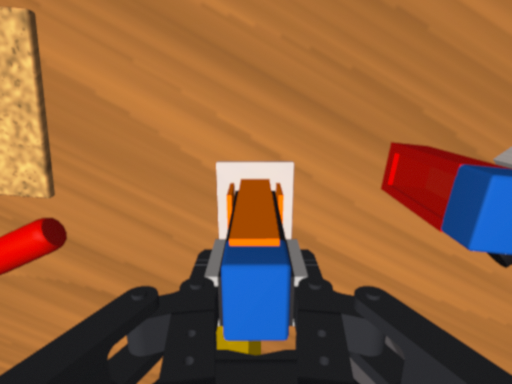

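Call:
jog_arm([
  [-6,0,0,0,0,0],
  [-6,0,0,0,0,0],
  [-6,0,0,0,0,0],
  [-6,0,0,0,0,0],
  [-6,0,0,0,0,0],
  [0,0,0,0,0,0],
  [0,0,0,0,0,0],
])

```text
clock: 6.7
position: [0.4656, -0.3531, 0.1236]
tool_rot: [2.653, 1.57, -0.002]
force: [0.1, 0.7, -1.2]
grip_width: 0.0256
```

```bash
python3 - <<'E'
from h import *
a=np.radians(-62.15)
go([.4655,-.3530,.196],[np.cos(a),np.sin(a)])
E
```

```text
clock 6.7 pos [ 0.4656 -0.3531  0.1236] tooly [ 4.671e-01 -8.842e-01  3.000e-04] x [ 5.e-04 -0.e+00 -1.e+00] w 0.0256 F [ 0.1  0.7 -1.2] q7 [ 0.63  0.61 -0.11  1.8   0.1   0.73 -0.62]
shift at current orientation [-72.4  -0.1   0.1]
 sign 1 rotvec [-0.     -0.0005 -0.0003] shift after turn [-72.4  -0.1   0.1]
 sign -1 rotvec [ 3.1415e+00 -4.0000e-04  7.0000e-04] shift after turn [-72.4   0.1  -0.1]
```

Straight lift so far; I'll carry on to about 105 mm or more.

Call:
jog_arm([
  [-6,0,0,0,0,0],
  [-6,0,0,0,0,0],
  [-6,0,0,0,0,0],
  [-6,0,0,0,0,0],
  [-6,0,0,0,0,0],
  [-6,0,0,0,0,0],
  [-6,0,0,0,0,0],
  [-6,0,0,0,0,0],
  [-6,0,0,0,0,0],
  [-6,0,0,0,0,0],
  [-6,0,0,0,0,0],
  [-6,0,0,0,0,0],
  [0,0,0,0,0,0],
  [0,0,0,0,0,0],
])

```text
clock: 8.1
position: [0.4655, -0.353, 0.2022]
tool_rot: [2.602, 1.57, -0.053]
force: [0.6, 0.2, -1.7]
grip_width: 0.0259
```

```bash
python3 - <<'E'
from h import *
a=np.radians(-62.15)
f=grab_frame("wrist");cv2.imwrite("pics/w8.png",f[:,:,::-1])
f=grab_frame("scene");cv2.imwrite("pics/s8.png",f[:,:,::-1])
go([.4358,-.1452,.21],[np.cos(a),np.sin(a)])
E
```

```text
clock 8.2 pos [ 0.4655 -0.353   0.202 ] tooly [ 4.671e-01 -8.842e-01  1.000e-04] x [ 4.e-04  1.e-04 -1.e+00] w 0.0258 F [ 0.5 -0.1 -1.7] q7 [ 0.64  0.5  -0.12  1.75  0.08  0.89 -0.6 ]
shift at current orientation [  -8.  -197.6  -70.8]
 sign 1 rotvec [-0.     -0.0004 -0.0001] shift after turn [  -8.  -197.6  -70.8]
 sign -1 rotvec [ 3.1416e+00 -1.0000e-04  6.0000e-04] shift after turn [ -8.  197.6  70.8]
```

View pics/w8.png

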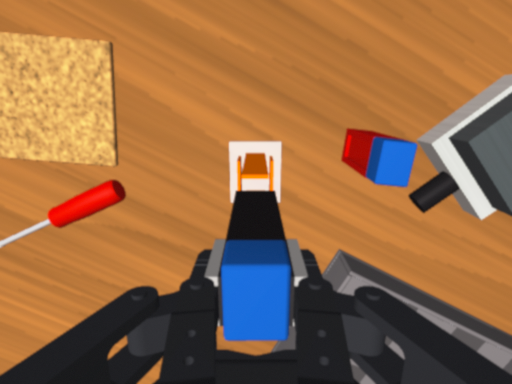

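View pics/s8.png

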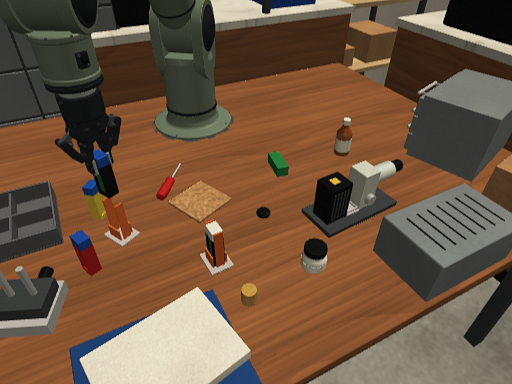

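The cell is clear, with the stand still upright at its old place (255,170 in the wrist view). Next, over to the pad.

Call:
jog_arm([
  [0,-15,-5,0,0,0],
  [0,-25,-9,0,0,0],
  [0,-25,-9,0,0,0],
  [0,-25,-9,0,0,0],
  [0,-25,-9,0,0,0],
  [0,-25,-9,0,0,0],
  [0,-25,-9,0,0,0],
  [0,-20,-7,0,0,0],
  [0,-10,-4,0,0,0],
  [0,0,0,0,0,0],
  [0,0,0,0,0,0],
  [0,0,0,0,0,0],
])

```text
clock: 9.4
position: [0.4341, -0.1423, 0.1994]
tool_rot: [-0.66, 1.568, 2.966]
force: [-0.1, -0.4, -2.0]
grip_width: 0.0258
```

```bash
python3 - <<'E'
from h import *
a=np.radians(-62.15)
s=observe()
f=grab_frame("wrist");cv2.imwrite("pics/w9.png",f[:,:,::-1])
go([.4358,-.1452,.086],[np.cos(a),np.sin(a)])
for d in nets.pinpoint("wrist","pad")[:1]: print(d["p"],d["location"],ray(cam("wrist",s),d["location"],0))
E
```

```text
clock 9.45 pos [ 0.4341 -0.1425  0.1994] tooly [ 0.4647 -0.8854 -0.0016] x [-2.6e-03  4.0e-04 -1.0e+00] w 0.0253 F [-0.8  0.3 -1.8] q7 [ 0.34  0.32 -0.18  2.06  0.08  0.77 -0.99]
shift at current orientation [113.4   3.4  -0.5]
 sign 1 rotvec [-0.0027  0.0021  0.0016] shift after turn [113.4   3.2  -0.2]
 sign -1 rotvec [ 3.1389e+00  2.5000e-03 -3.2000e-03] shift after turn [113.4  -3.2   0.2]
0.63 [258.0, 173.1] [ 0.43421892 -0.14499428  0.        ]
```

View pics/w9.png

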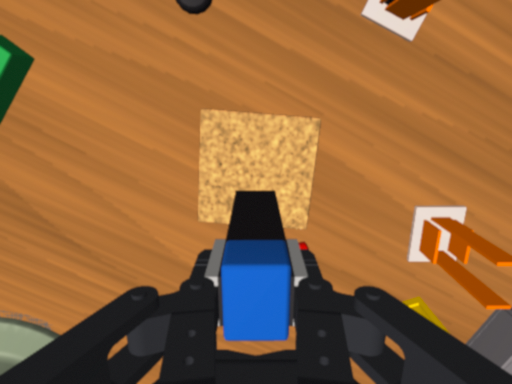

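Call:
jog_arm([
  [10,2,0,-0.003,0.002,0.0015],
  [15,1,0,0,0,0],
  [15,0,0,0,0,0],
  [15,0,0,0,0,0],
  [15,0,0,0,0,0],
  [15,0,0,0,0,0],
  [12,0,0,0,0,0],
  [6,0,0,0,0,0],
  [0,0,0,0,0,0],
  [0,0,0,0,0,0],
  [0,0,0,0,0,0],
])

```text
clock: 10.6
position: [0.4349, -0.1497, 0.0877]
tool_rot: [-0.017, 1.571, -2.676]
force: [-0.6, -0.1, -2.3]
grip_width: 0.0255
```

```bash
python3 - <<'E'
from h import *
a=np.radians(-62.15)
go([.4358,-.1452,.0793],[np.cos(a),np.sin(a)])
E
```

```text
clock 10.6 pos [ 0.4349 -0.1497  0.0877] tooly [ 0.4634 -0.8861 -0.    ] x [-3.e-04 -1.e-04 -1.e+00] w 0.0255 F [-0.6 -0.1 -2.3] q7 [ 0.31  0.52 -0.14  2.14  0.15  0.49 -1.03]
shift at current orientation [ 8.4 -3.5 -2.9]
 sign 1 rotvec [-0.0042  0.0003  0.    ] shift after turn [ 8.4 -3.5 -2.9]
 sign -1 rotvec [ 3.1374e+00  0.0000e+00 -4.0000e-04] shift after turn [8.4 3.5 2.9]
```

Call:
jog_arm([
  [4,-2,-2,0,0,0],
  [2,0,0,0,0,0],
  [1,0,0,0,0,0],
  [0,0,0,0,0,0],
  [0,0,0,0,0,0],
])

```text
clock: 11.1
position: [0.4366, -0.1469, 0.0812]
tool_rot: [2.34, 1.569, -0.319]
force: [0.8, -1.1, -1.7]
grip_width: 0.026
```

```bash
python3 - <<'E'
from h import *
a=np.radians(-62.15)
go([.4358,-.1452,.0793],[np.cos(a),np.sin(a)])
E
```

```text
clock 11.1 pos [ 0.4366 -0.1469  0.0812] tooly [ 0.4635 -0.8861  0.0016] x [ 2.1e-03 -7.0e-04 -1.0e+00] w 0.026 F [ 0.8 -1.1 -1.7] q7 [ 0.3   0.54 -0.14  2.14  0.16  0.47 -1.04]
shift at current orientation [ 1.9 -1.9 -0.1]
 sign 1 rotvec [-0.0041 -0.0015 -0.0016] shift after turn [ 1.9 -1.9 -0.1]
 sign -1 rotvec [ 3.1375e+00 -2.5000e-03  2.4000e-03] shift after turn [1.9 1.9 0.1]
```

Call:
jog_arm([
  [0.8,0,0,0,-0.0015,-0.0015],
  [0.8,0,0,0,0,0],
  [0,0,0,0,0,0],
  [0,0,0,0,0,0],
])

```text
clock: 11.5
position: [0.4367, -0.147, 0.0796]
tool_rot: [1.875, 1.571, -0.785]
force: [0.3, 0.1, -1.9]
grip_width: 0.0253
```

```bash
python3 - <<'E'
from h import *
a=np.radians(-62.15)
go([.4358,-.1452,.0793],[np.cos(a),np.sin(a)])
E
```

```text
clock 11.5 pos [ 0.4367 -0.147   0.0796] tooly [ 4.634e-01 -8.861e-01  1.000e-04] x [ 1.e-04 -1.e-04 -1.e+00] w 0.0253 F [ 0.3  0.1 -1.9] q7 [ 0.3   0.54 -0.14  2.14  0.16  0.47 -1.04]
shift at current orientation [ 0.3 -2.  -0.1]
 sign 1 rotvec [-0.0042 -0.     -0.0001] shift after turn [ 0.3 -2.  -0.1]
 sign -1 rotvec [ 3.1374e+00 -2.0000e-04  1.0000e-04] shift after turn [0.3 2.  0.1]
```

Call:
jog_arm([
  [0.6,0,0,0,0,0],
  [0.6,0,0,0,0,0],
  [0,0,0,0,0,0],
])

```text
clock: 11.8
position: [0.4369, -0.1469, 0.0794]
tool_rot: [2.155, 1.57, -0.505]
force: [0.5, -0.6, -0.9]
grip_width: 0.0259
```

Call:
jog_arm([
  [0.8,0,0,0,0,0],
  [0,0,0,0,0,0],
  [0,0,0,0,0,0],
])

```text
clock: 12.1
position: [0.4372, -0.147, 0.0793]
tool_rot: [2.27, 1.569, -0.39]
force: [0.3, -0.4, -2.1]
grip_width: 0.0258
```

Call:
jog_arm([
  [1.2,0,0,0,-0.001,-0.001],
  [0,0,0,0,0,0],
  [0,0,0,0,0,0],
])

```text
clock: 12.4
position: [0.4377, -0.1468, 0.0793]
tool_rot: [2.278, 1.569, -0.381]
force: [0.1, -0.1, -2.3]
grip_width: 0.0256
```

```bash
python3 - <<'E'
from h import *
for i in range(3):
    f=grab_frame("scene");
    s=observe();print(s["position"].round(5),s["force"].round(2))
cv2.imwrite("pics/s10.png",cv2.resize(f[120:260,60:320,::-1],None,fx=3,fy=3,interpolation=cv2.INTER_CUBIC))
f=grab_frame("wrist");cv2.imwrite("pics/w10.png",f[:,:,::-1])
E
```

```text
[ 0.43767 -0.14687  0.0792 ] [ 0.21 -0.06 -1.95]
[ 0.43763 -0.14689  0.07913] [-0.12 -0.3  -0.59]
[ 0.4376  -0.14686  0.07911] [ 0.29 -0.09  0.78]
```

View pics/s10.png

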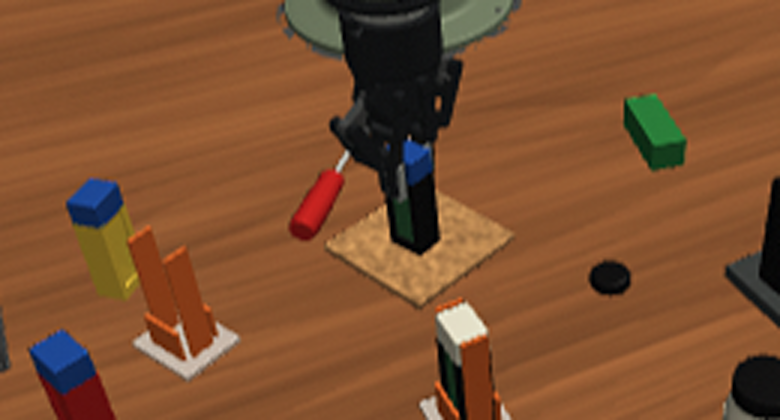

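Call:
jog_arm([
  [0,0,0,0,0,0],
  [0,0,0,0,0,0],
  [0,0,0,0,0,0],
  [0,0,0,0,0,0],
  [0,0,0,0,0,0],
  [0,0,0,0,0,0],
  [0,0,0,0,0,0],
  [0,0,0,0,0,0],
], gripper=0)

```text
clock: 13.4
position: [0.4377, -0.1469, 0.0789]
tool_rot: [2.237, 1.57, -0.423]
force: [1.4, -0.1, -0.2]
grip_width: 0.0853
```

```bash
python3 - <<'E'
from h import *
a=np.radians(-62.4)
f=grab_frame("wrist");cv2.imwrite("pics/w11.png",f[:,:,::-1])
go([.4376,-.1469,.2],[np.cos(a),np.sin(a)])
E
```

```text
clock 13.45 pos [ 0.4377 -0.1469  0.0789] tooly [ 0.4633 -0.8862  0.001 ] x [ 1.1e-03 -5.0e-04 -1.0e+00] w 0.0852 F [ 0.3  0.5 -0.2] q7 [ 0.3   0.54 -0.14  2.14  0.16  0.47 -1.05]
shift at current orientation [-1.211e+02  1.000e-01 -1.000e-01]
 sign 1 rotvec [ 0.     -0.0008 -0.001 ] shift after turn [-121.1   -0.     0. ]
 sign -1 rotvec [-3.1416e+00  1.6000e-03 -1.2000e-03] shift after turn [-121.1    0.    -0. ]
```

View pics/w11.png

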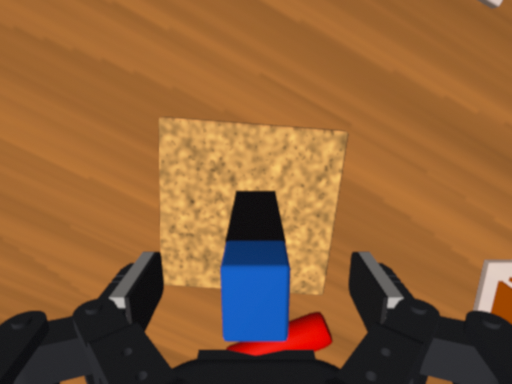

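Call:
jog_arm([
  [-10,0,0,0,0,0],
  [-25,0,0,0,0,0],
  [-30,0,0,0,0,0],
  [-30,0,0,0,0,0],
  [-20,0,0,0,0,0],
  [0,0,0,-0.1428,0,0],
  [0,0,0,-0.1428,0,0],
  [0,0,0,-0.1428,0,0],
  [0,0,0,-0.1428,0,0],
  [0,0,0,-0.1428,0,0],
  [0,0,0,-0.1428,0,0],
  [0,0,0,-0.1428,0,0],
  [0,0,0,-0.1428,0,0],
  [0,0,0,-0.1428,0,0],
  [0,0,0,-0.1428,0,0],
  [0,0,0,-0.1428,0,0],
  [0,0,0,0,0,0],
  [0,0,0,0,0,0],
])

```text
clock: 15.25
position: [0.436, -0.1472, 0.2117]
tool_rot: [0.227, 1.561, -0.802]
force: [-0.0, -0.5, -0.2]
grip_width: 0.0855
```

```bash
python3 - <<'E'
from h import *
a=np.radians(27.6)
f=grab_frame("wrist");cv2.imwrite("pics/w12.png",f[:,:,::-1])
go([.4377,-.1469,.0775],[np.cos(a),np.sin(a)])
E
```

```text
clock 15.3 pos [ 0.436  -0.1472  0.2117] tooly [0.8567 0.5159 0.0021] x [ 0.0067 -0.007  -1.    ] w 0.0857 F [ 0.3 -0.4  0.4] q7 [ 0.64  0.34 -0.55  2.04  0.25  0.82  0.49]
shift at current orientation [134.2   1.3  -0.6]
 sign 1 rotvec [ 0.0603  0.0094 -0.0024] shift after turn [134.2   1.6   0.5]
 sign -1 rotvec [-3.0813  0.0037  0.0145] shift after turn [134.2  -1.6  -0.5]
```

View pics/w12.png

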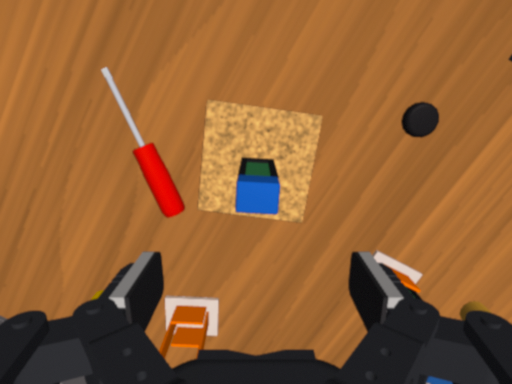

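Call:
jog_arm([
  [0,1.5,0.5,0.06,0.0094,-0.0024],
  [20,0,0,0,0,0],
  [20,0,0,0,0,0],
  [0,0,0,0,0,0],
  [0,0,0,0,0,0],
])

```text
clock: 15.8
position: [0.438, -0.1469, 0.1724]
tool_rot: [0.143, 1.569, -0.963]
force: [0.7, -0.1, -0.2]
grip_width: 0.0857
```

```bash
python3 - <<'E'
from h import *
a=np.radians(27.6)
f=grab_frame("wrist");cv2.imwrite("pics/w13.png",f[:,:,::-1])
cv2.imwrite("pics/w13z.png",cv2.resize(f[140:260,200:310,::-1],None,fx=5,fy=5,interpolation=cv2.INTER_CUBIC))
go([.4377,-.1469,.0775],[np.cos(a),np.sin(a)])
E
```

```text
clock 15.85 pos [ 0.4381 -0.1469  0.1725] tooly [8.942e-01 4.477e-01 4.000e-04] x [ 0.0013 -0.0016 -1.    ] w 0.0855 F [ 1.4  0.2 -0.3] q7 [ 0.6   0.4  -0.5   2.07  0.29  0.74  0.37]
shift at current orientation [95.  -0.4 -0.4]
 sign 1 rotvec [-0.0175  0.0021 -0.0004] shift after turn [95.  -0.3 -0.2]
 sign -1 rotvec [ 3.1241e+00 -6.0000e-04 -3.2000e-03] shift after turn [95.   0.3  0.2]
```

View pics/w13z.png

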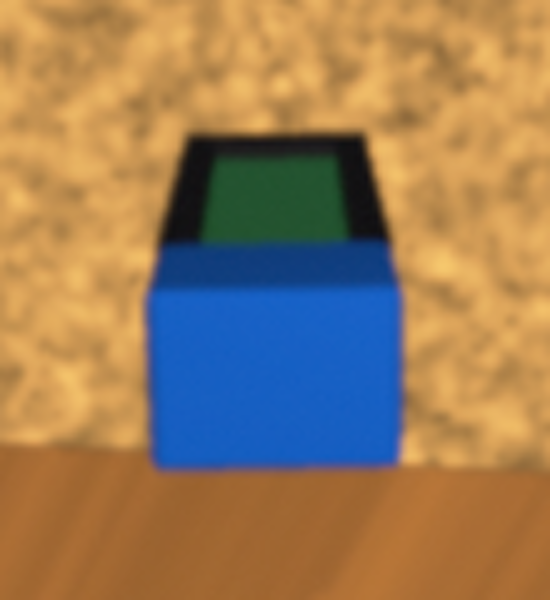

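Call:
jog_arm([
  [15,-0.3,-0.2,-0.012,0.002,0],
  [15,0,0,0,0,0],
  [15,0,0,0,0,0],
  [15,0,0,0,0,0],
  [10,0,0,0,0,0],
  [5,0,0,0,0,0],
  [0,0,0,0,0,0],
  [0,0,0,0,0,0],
])

```text
clock: 16.65
position: [0.4415, -0.1484, 0.1013]
tool_rot: [0.658, 1.561, -0.442]
force: [0.6, -0.2, -0.5]
grip_width: 0.0856
```

```bash
python3 - <<'E'
from h import *
a=np.radians(27.6)
f=grab_frame("wrist");cv2.imwrite("pics/w14.png",f[:,:,::-1])
go([.4377,-.1469,.0775],[np.cos(a),np.sin(a)])
E
```

```text
clock 16.7 pos [ 0.4415 -0.1485  0.1014] tooly [0.8915 0.453  0.0061] x [ 0.0089 -0.0042 -1.    ] w 0.0851 F [-0.  -0.9  0.6] q7 [ 0.53  0.52 -0.43  2.12  0.4   0.57  0.28]
shift at current orientation [23.9 -2.9 -3.3]
 sign 1 rotvec [-0.0116  0.0078 -0.006 ] shift after turn [23.9 -2.7 -3.2]
 sign -1 rotvec [ 3.13   -0.0094 -0.0122] shift after turn [23.9  2.7  3.2]
```

View pics/w14.png

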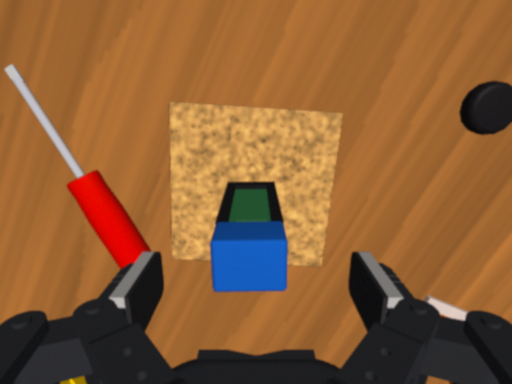

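Call:
jog_arm([
  [10,-2.8,-3.2,-0.012,0.008,-0.006],
  [6,0,0,0,0,0],
  [4,0,0,0,0,0],
  [0,0,0,0,0,0],
  [0,0,0,0,0,0],
])

```text
clock: 17.2
position: [0.4376, -0.147, 0.0802]
tool_rot: [2.944, 1.571, 1.856]
force: [-0.2, -0.9, -0.9]
grip_width: 0.0855
```

```bash
python3 - <<'E'
from h import *
a=np.radians(27.6)
f=grab_frame("wrist");cv2.imwrite("pics/w15.png",f[:,:,::-1])
go([.4377,-.1469,.0785],[np.cos(a),np.sin(a)])
E
```

```text
clock 17.25 pos [ 0.4375 -0.147   0.0803] tooly [8.857e-01 4.643e-01 1.000e-04] x [-0.e+00  2.e-04 -1.e+00] w 0.0854 F [-0.5 -0.6 -0.8] q7 [ 0.51  0.56 -0.41  2.13  0.43  0.53  0.26]
shift at current orientation [ 1.8  0.2 -0. ]
 sign 1 rotvec [ 0.0011 -0.0002 -0.0001] shift after turn [ 1.8  0.2 -0. ]
 sign -1 rotvec [-3.1405e+00  1.0000e-04 -4.0000e-04] shift after turn [ 1.8 -0.2  0. ]
```

View pics/w15.png

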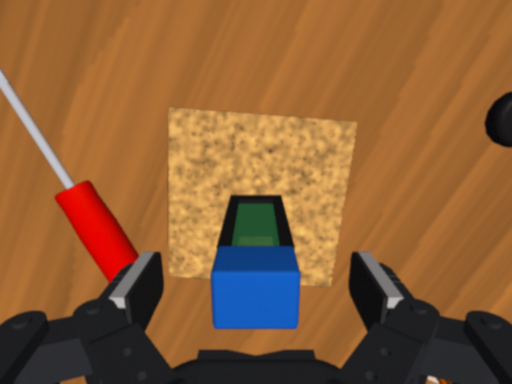

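Centred and vertical, and the cell stands square on the pad. Now I'll grip its x sides.

Call:
jog_arm([
  [1,0,0,0,0,0],
  [0,0,0,0,0,0],
  [0,0,0,0,0,0],
  [0,0,0,0,0,0],
  [0,0,0,0,0,0],
  [0,0,0,0,0,0],
  [0,0,0,0,0,0],
  [0,0,0,0,0,0],
  [0,0,0,0,0,0],
  [0,0,0,0,0,0],
], gripper=255, newtons=30)

```text
clock: 18.25
position: [0.4378, -0.1472, 0.0797]
tool_rot: [1.007, 1.57, -0.081]
force: [-0.4, 1.1, -0.8]
grip_width: 0.0335
```

```bash
python3 - <<'E'
from h import *
a=np.radians(27.6)
f=grab_frame("wrist");cv2.imwrite("pics/w16.png",f[:,:,::-1])
go([.4377,-.1469,.22],[np.cos(a),np.sin(a)])
E
```

```text
clock 18.3 pos [ 0.4378 -0.1472  0.0797] tooly [8.858e-01 4.641e-01 6.000e-04] x [ 7.e-04 -1.e-04 -1.e+00] w 0.0336 F [-1.  -0.8 -0.5] q7 [ 0.51  0.56 -0.41  2.13  0.43  0.53  0.26]
shift at current orientation [-1.403e+02  1.000e-01 -2.000e-01]
 sign 1 rotvec [ 0.0009  0.0004 -0.0006] shift after turn [-1.403e+02  1.000e-01 -3.000e-01]
 sign -1 rotvec [-3.1407e+00  9.0000e-04  6.0000e-04] shift after turn [-1.403e+02 -1.000e-01  3.000e-01]
```

View pics/w16.png

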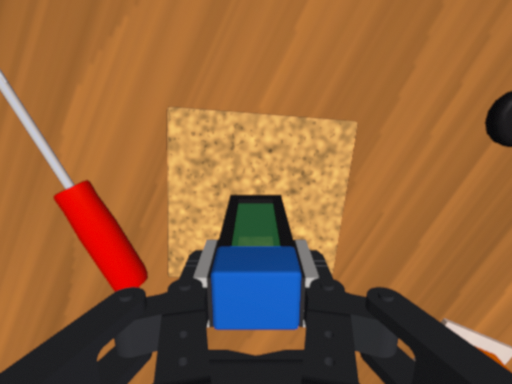

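Call:
jog_arm([
  [-5,0,0,0,0,0],
  [-10,0,0,0,0,0],
  [-20,0,0,0,0,0],
  [-25,0,0,0,0,0],
  [-25,0,0,0,0,0],
  [-25,0,0,0,0,0],
  [-25,0,0,0,0,0],
  [-25,0,0,0,0,0],
  [-15,0,0,0,0,0],
  [0,0,0,0.12,0,0],
  [0,0,0,0.12,0,0],
  [0,0,0,0.12,0,0],
  [0,0,0,0.1,0,0],
  [0,0,0,0,0,0],
  [0,0,0,0,0,0],
])

```text
clock: 19.8
position: [0.4354, -0.1447, 0.2728]
tool_rot: [1.494, 1.566, -0.064]
force: [0.3, 0.1, -1.8]
grip_width: 0.0336
```

```bash
python3 - <<'E'
from h import *
f=grab_frame("top");cv2.imwrite("pics/t17.png",f[:,:,::-1])
go([.648,.09,.26],[1,0])
E
```

```text
clock 19.85 pos [ 0.4355 -0.1447  0.2728] tooly [0.9999 0.0123 0.0049] x [ 4.9e-03 -3.0e-04 -1.0e+00] w 0.0336 F [-0.4 -0.8 -2.3] q7 [ 0.6   0.24 -0.49  1.97  0.14  0.96  0.06]
shift at current orientation [  13.8  215.4 -232.1]
 sign 1 rotvec [ 0.0123  0.0004 -0.0049] shift after turn [  12.8  212.5 -234.7]
 sign -1 rotvec [-3.1293e+00  7.6000e-03  6.0000e-04] shift after turn [  12.8 -212.5  234.7]
```

Call:
jog_arm([
  [0,15,-17,0,0,-0.005],
  [1,25,-27,0,0,0],
  [1,25,-27,0,0,0],
  [1,25,-27,0,0,0],
  [1,25,-27,0,0,0],
  [1,25,-27,0,0,0],
  [1,25,-27,0,0,0],
  [1,22,-25,0,0,0],
  [1,15,-18,0,0,0],
  [0,8,-8,0,0,0],
  [0,0,0,0,0,0],
  [0,0,0,0,0,0],
  [0,0,0,0,0,0],
])

```text
clock: 21.15
position: [0.6457, 0.0951, 0.2636]
tool_rot: [-1.621, 1.566, 3.125]
force: [-0.0, 0.8, -0.9]
grip_width: 0.0338
```

```bash
python3 - <<'E'
from h import *
s=observe();print(list(s["position"]),list(s["tool_rot"]))
f=grab_frame("wrist");cv2.imwrite("pics/w18.png",f[:,:,::-1])
go([.648,.178,.25],[1,0])
for n in("nest","microscope"):
  for d in nets.pinpoint("wrist",n)[:2]: print(n,d["p"],d["location"],ray(cam("wrist",s),d["location"],.018 if n=="nest" else 0))
E
```

```text
[np.float64(0.6457217206652882), np.float64(0.0951452851555963), np.float64(0.2636469128836887)] [np.float64(-1.6210744564516022), np.float64(1.5659334870524235), np.float64(3.125253110643656)]
clock 21.2 pos [0.6458 0.0949 0.2638] tooly [ 0.9994  0.0335 -0.0047] x [-4.7e-03 -1.0e-04 -1.0e+00] w 0.0338 F [ 0.2 -0.4 -1.7] q7 [ 0.08  0.59 -0.51  1.47  0.3   1.16 -0.44]
shift at current orientation [ 13.7   5.1 -83. ]
 sign 1 rotvec [ 0.0335 -0.      0.0047] shift after turn [ 13.8   2.2 -83.1]
 sign -1 rotvec [-3.1081 -0.0072 -0.    ] shift after turn [13.8 -2.2 83.1]
nest 0.64 [255.4, 91.3] [0.64169139 0.17747298 0.018     ]
microscope 0.62 [257.3, 90.3] [0.64375395 0.17906007 0.        ]
```

View pics/w18.png

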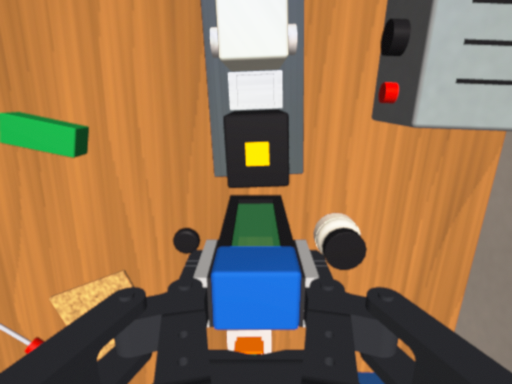

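```bash
python3 - <<'E'
from h import *
f=cv2.imread("pics/w18.png");cv2.imwrite("pics/w18z.png",cv2.resize(f[0:190,195:315],None,fx=5,fy=3.15,interpolation=cv2.INTER_CUBIC)); cv2.imwrite("pics/w18y.png",cv2.resize(f[60:118,215:295],None,fx=9,fy=9,interpolation=cv2.INTER_CUBIC))
E
```

```text
(no output)
```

View pics/w18y.png

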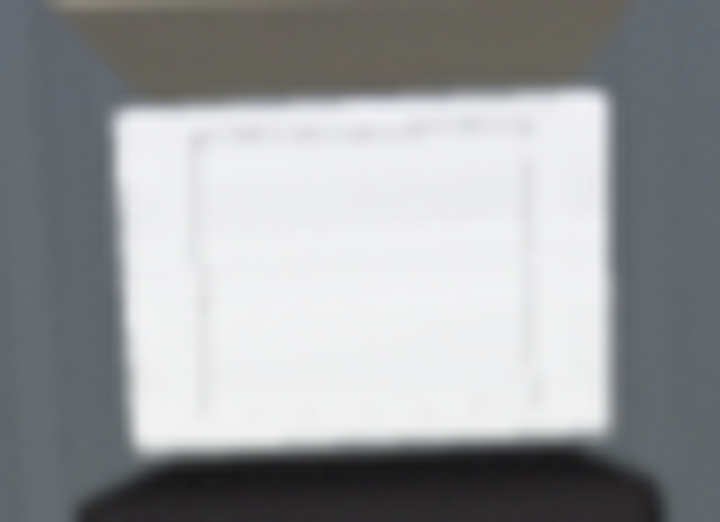

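View pics/w18z.png

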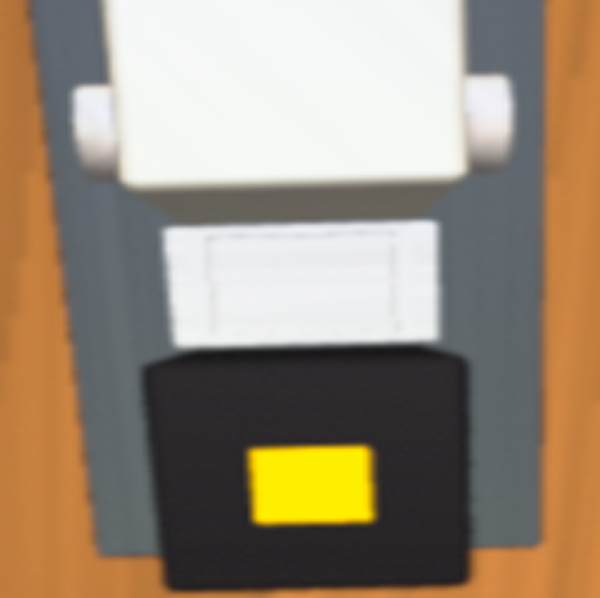

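```bash
python3 - <<'E'
from h import *
s=dict(position=np.array([.64572,.09515,.26365]),tool_rot=[-1.6210744,1.5659335,3.1252531])
C=cam("wrist",s)
def P(pts,z,fx,fy,o): return np.array([ray(C,((p[0]-.5)/fx+o[0],(p[1]-.5)/fy+o[1]),z)[:2] for p in pts])
def ang(v): return np.degrees(np.arctan2(v[1],v[0])).round(2)
def q(n,pts,z,fx,fy,o):
    p=P(pts,z,fx,fy,o);ex=(p[1]+p[2]-p[0]-p[3])/2;ey=(p[0]+p[1]-p[2]-p[3])/2
    print(n,"c",p.mean(0).round(4),"ex",np.linalg.norm(ex).round(4),ang(ex),"ey",np.linalg.norm(ey).round(4),ang(ey)-90)
q("inner.018",[(198,135),(530,125),(540,405),(205,412)],.018,9,9,(215,60))
q("outer.023",[(115,108),(607,92),(610,435),(135,450)],.023,9,9,(215,60))
q("lamp.12",[(145,368),(468,362),(468,583),(165,588)],.12,5,3.15,(195,0))
for n,a,b,z in[("brk",(122,185),(467,178),.12),("base",(97,556),(541,548),.014)]:
    p=P([a,b],z,5,3.15,(195,0));print(n,p.mean(0).round(4),np.linalg.norm(p[1]-p[0]).round(4),ang(p[1]-p[0]))
E
```

```text
inner.018 c [0.6422 0.1788] ex 0.0416 3.34 ey 0.033 3.819999999999993
outer.023 c [0.642  0.1783] ex 0.0595 3.71 ey 0.04 4.0
lamp.12 c [0.6457 0.1256] ex 0.0541 3.62 ey 0.0607 3.680000000000007
brk [0.6403 0.2008] 0.0549 3.64
base [0.6489 0.0803] 0.1088 3.73
```

```bash
python3 - <<'E'
from h import *
f=cv2.imread("pics/w18.png");cv2.imwrite("pics/w18c.png",cv2.resize(f[185:345,195:315],None,fx=5,fy=3.7,interpolation=cv2.INTER_CUBIC))
E
```

```text
(no output)
```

View pics/w18c.png

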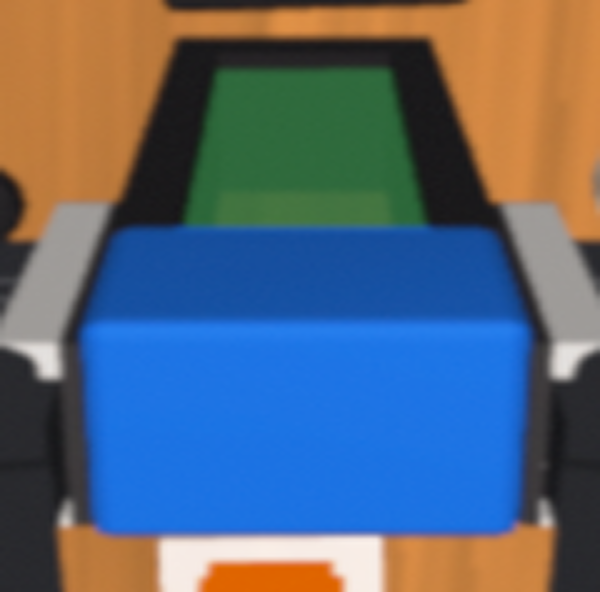

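```bash
python3 - <<'E'
from h import *
c=camera_info("wrist");T=np.array(c["tool_from_camera"]);f=192/np.tan(np.radians(c["fov_y"]/2))
def t(p,x):
    u=(p[0]-.5)/5+195;v=(p[1]-.5)/3.7+185
    d=T[:3,:3]@np.array([(u-c["cx"])/f,(v-c["cy"])/f,1]);o=T[:3,3];return (o+d*(x-o[0])/d[0])*1000
for p in[(80,322),(530,322),(520,535),(95,535)]:print(t(p,-.0283).round(2))
for p in[(175,40),(432,40)]:print(t(p,.0717).round(2))
a=np.radians(3.65)
go([.6422,.1792,.25],[np.cos(a),np.sin(a)])
E
```

```text
[-28.3  -15.68 -14.13]
[-28.3   16.95 -14.16]
[-28.3   17.23  10.86]
[-28.3  -15.54  10.89]
[ 71.7  -16.67 -12.63]
[ 71.7   17.49 -12.66]
clock 21.3 pos [0.6459 0.0952 0.2639] tooly [ 0.9994  0.0334 -0.0044] x [-4.4e-03  1.0e-04 -1.0e+00] w 0.0335 F [-0.2  0.3 -1.4] q7 [ 0.08  0.59 -0.51  1.47  0.3   1.16 -0.44]
shift at current orientation [ 13.9  -0.9 -84. ]
 sign 1 rotvec [-0.0303 -0.0003  0.0044] shift after turn [ 13.9   1.6 -84. ]
 sign -1 rotvec [3.1113e+00 6.8000e-03 5.0000e-04] shift after turn [13.9 -1.6 84. ]
```

Call:
jog_arm([
  [0,1,-15,-0.03,0,0.0044],
  [0,0,-20,0,0,0],
  [0,0,-20,0,0,0],
  [0,0,-18,0,0,0],
  [0,0,-8,0,0,0],
  [0,0,0,0,0,0],
  [0,0,0,0,0,0],
  [0,0,0,0,0,0],
])

```text
clock: 22.1
position: [0.6417, 0.1793, 0.2648]
tool_rot: [1.387, 1.569, -0.116]
force: [-0.5, -0.4, -1.1]
grip_width: 0.0335
```

```bash
python3 - <<'E'
from h import *
a=np.radians(3.65)
go([.6416,.1785,.0897],[np.cos(a),np.sin(a)])
E
```

```text
clock 22.1 pos [0.6417 0.1793 0.2648] tooly [0.9977 0.0679 0.002 ] x [ 2.1e-03 -2.0e-04 -1.0e+00] w 0.0335 F [-0.5 -0.4 -1.1] q7 [-0.04  0.61 -0.52  1.44  0.31  1.17 -0.54]
shift at current orientation [175.1  -0.5   0.8]
 sign 1 rotvec [ 0.0042  0.0004 -0.002 ] shift after turn [ 1.751e+02 -1.000e-01  8.000e-01]
 sign -1 rotvec [-3.1374e+00  3.2000e-03  6.0000e-04] shift after turn [ 1.751e+02  1.000e-01 -8.000e-01]
```

Call:
jog_arm([
  [10,0,0.5,0.004,0,-0.002],
  [10,0,0,0,0,0],
  [10,0,0,0,0,0],
  [10,0,0,0,0,0],
  [10,0,0,0,0,0],
  [8,0,0,0,0,0],
  [0,0,0,0,0,0],
  [0,0,0,0,0,0],
  [0,0,0,0,0,0],
])

```text
clock: 23.0
position: [0.6417, 0.1759, 0.2001]
tool_rot: [-0.889, 1.568, -2.399]
force: [-0.1, 0.5, -1.6]
grip_width: 0.0334
```

```bash
python3 - <<'E'
from h import *
a=np.radians(3.65)
f=grab_frame("wrist");cv2.imwrite("pics/w19.png",f[:,:,::-1])
f=grab_frame("scene");cv2.imwrite("pics/s19.png",cv2.resize(f[100:260,260:440,::-1],None,fx=4,fy=3.7,interpolation=cv2.INTER_CUBIC))
go([.6416,.1785,.0897],[np.cos(a),np.sin(a)])
E
```

```text
clock 23.1 pos [0.6419 0.1759 0.2003] tooly [ 0.9982  0.0606 -0.0017] x [-0.0016 -0.0017 -1.    ] w 0.0335 F [-0.4  0.4 -1.5] q7 [-0.05  0.67 -0.5   1.5   0.35  1.06 -0.57]
shift at current orientation [ 1.106e+02  1.000e-01 -2.800e+00]
 sign 1 rotvec [-0.0031  0.0016  0.0017] shift after turn [ 1.106e+02 -1.000e-01 -2.600e+00]
 sign -1 rotvec [ 3.1385e+00  2.7000e-03 -2.4000e-03] shift after turn [1.106e+02 1.000e-01 2.600e+00]
```

View pics/w19.png

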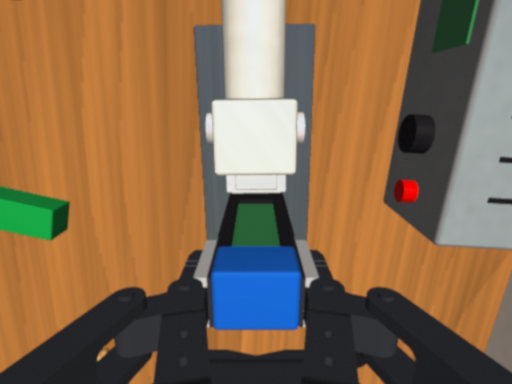

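View pics/s19.png

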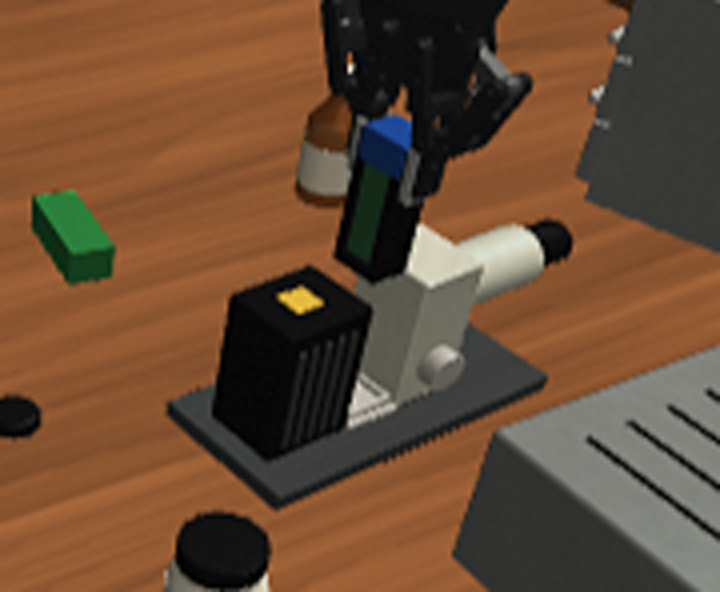

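Call:
jog_arm([
  [0,0,-2.7,-0.003,0.0015,0.0017],
  [6,0,0,0,0,0],
  [6,0,-0.2,0,0,0],
  [6,0,-0.2,0,0,0],
  [6,0,-0.2,0,0,0],
  [6,0,-0.2,0,0,0],
  [0,0,0,0,0,0],
  [0,0,0,0,0,0],
])

```text
clock: 23.9
position: [0.6416, 0.1798, 0.1676]
tool_rot: [1.869, 1.57, 0.362]
force: [-0.5, 0.2, -1.4]
grip_width: 0.0335
```

```bash
python3 - <<'E'
from h import *
a=np.radians(3.65)
go([.6416,.1785,.0897],[np.cos(a),np.sin(a)])
E
```

```text
clock 23.9 pos [0.6416 0.1798 0.1676] tooly [9.98e-01 6.40e-02 4.00e-04] x [ 3.e-04  1.e-04 -1.e+00] w 0.0335 F [-0.5  0.2 -1.4] q7 [-0.06  0.71 -0.49  1.53  0.37  1.   -0.59]
shift at current orientation [77.9 -0.1  1.3]
 sign 1 rotvec [ 0.0003 -0.0001 -0.0004] shift after turn [77.9 -0.1  1.3]
 sign -1 rotvec [-3.1413e+00  6.0000e-04 -2.0000e-04] shift after turn [77.9  0.1 -1.3]
```

Call:
jog_arm([
  [6,0,0.8,0,0,0],
  [6,0,0,0,0,0],
  [6,0,0,0,0,0],
  [6,0,0,0,0,0],
  [6,0,0,0,0,0],
  [6,0,0,0,0,0],
  [6,0,0,0,0,0],
  [0,0,0,0,0,0],
  [0,0,0,0,0,0],
])

```text
clock: 24.8
position: [0.6417, 0.1789, 0.1217]
tool_rot: [1.976, 1.571, 0.469]
force: [-0.2, 0.6, -1.7]
grip_width: 0.0336
```

```bash
python3 - <<'E'
from h import *
a=np.radians(3.65)
go([.6416,.1785,.0897],[np.cos(a),np.sin(a)])
E
```

```text
clock 24.8 pos [0.6417 0.1789 0.1217] tooly [9.98e-01 6.39e-02 2.00e-04] x [ 2.e-04  1.e-04 -1.e+00] w 0.0336 F [-0.2  0.6 -1.7] q7 [-0.07  0.76 -0.47  1.56  0.4   0.92 -0.61]
shift at current orientation [32.  -0.1  0.4]
 sign 1 rotvec [ 0.0003 -0.0001 -0.0002] shift after turn [32.  -0.1  0.4]
 sign -1 rotvec [-3.1413e+00  3.0000e-04 -1.0000e-04] shift after turn [32.   0.1 -0.4]
```

Call:
jog_arm([
  [5,0,0.3,0,0,0],
  [5,0,0,0,0,0],
  [5,0,0,0,0,0],
  [5,0,0,0,0,0],
  [2,0,0,0,0,0],
  [0,0,0,0,0,0],
  [0,0,0,0,0,0],
])

```text
clock: 25.5
position: [0.6419, 0.1787, 0.098]
tool_rot: [1.916, 1.57, 0.409]
force: [-0.3, 0.6, -2.1]
grip_width: 0.0336
```

```bash
python3 - <<'E'
from h import *
a=np.radians(3.65)
f=grab_frame("wrist");cv2.imwrite("pics/w20.png",f[:,:,::-1])
f=grab_frame("scene");cv2.imwrite("pics/s20.png",cv2.resize(f[100:260,260:440,::-1],None,fx=4,fy=3.7,interpolation=cv2.INTER_CUBIC))
go([.6416,.1785,.0897],[np.cos(a),np.sin(a)])
E
```

```text
clock 25.6 pos [0.642  0.1787 0.0982] tooly [9.98e-01 6.38e-02 9.00e-04] x [ 9.e-04  3.e-04 -1.e+00] w 0.0337 F [-0.   0.1 -1. ] q7 [-0.07  0.79 -0.46  1.57  0.42  0.88 -0.62]
shift at current orientation [ 8.5 -0.4  0.1]
 sign 1 rotvec [ 0.0002 -0.0003 -0.0009] shift after turn [ 8.5 -0.4  0.1]
 sign -1 rotvec [-3.1414e+00  1.5000e-03 -4.0000e-04] shift after turn [ 8.5  0.4 -0.1]
```

View pics/w20.png

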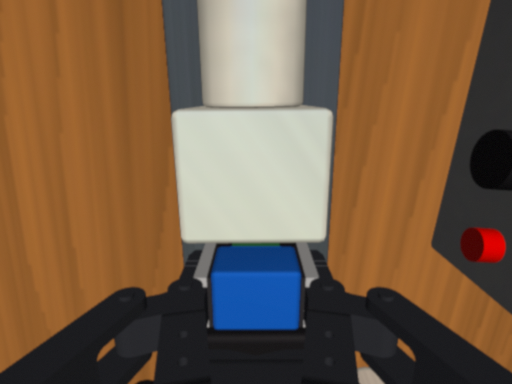

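View pics/s20.png

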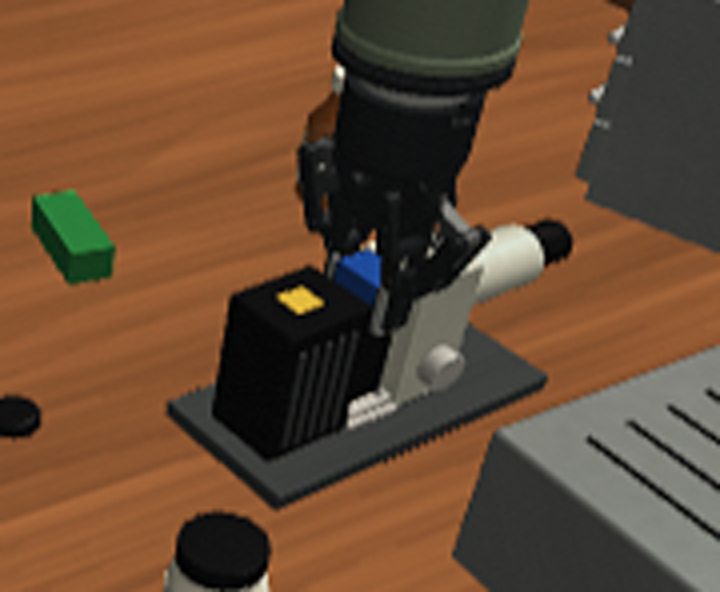

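Call:
jog_arm([
  [2,-0.4,0,0,0,-0.0009],
  [2,0,0,0,0,0],
  [1.5,0,0,0,0,0],
  [0,0,0,0,0,0],
  [0,0,0,0,0,0],
])

```text
clock: 26.1
position: [0.6417, 0.1787, 0.0926]
tool_rot: [2.166, 1.57, 0.659]
force: [0.3, 1.2, -2.3]
grip_width: 0.0333
```

```bash
python3 - <<'E'
from h import *
a=np.radians(3.65)
go([.6416,.1785,.0897],[np.cos(a),np.sin(a)])
E
```

```text
clock 26.1 pos [0.6417 0.1787 0.0926] tooly [9.98e-01 6.38e-02 6.00e-04] x [ 5.e-04  4.e-04 -1.e+00] w 0.0333 F [ 0.3  1.2 -2.3] q7 [-0.08  0.79 -0.46  1.57  0.42  0.87 -0.62]
shift at current orientation [ 2.9 -0.1  0.2]
 sign 1 rotvec [ 0.0002 -0.0004 -0.0006] shift after turn [ 2.9 -0.1  0.2]
 sign -1 rotvec [-3.1414e+00  9.0000e-04 -6.0000e-04] shift after turn [ 2.9  0.1 -0.2]
```

Call:
jog_arm([
  [1,0,0,0,0,0],
  [1,0,0,0,0,0],
  [0,0,0,0,0,0],
  [0,0,0,0,0,0],
])

```text
clock: 26.5
position: [0.6418, 0.1787, 0.0905]
tool_rot: [2.115, 1.57, 0.608]
force: [-0.7, -0.8, -2.1]
grip_width: 0.0335
```

Call:
jog_arm([
  [0.8,0,0,0,0,0],
  [0,0,0,0,0,0],
  [0,0,0,0,0,0],
])

```text
clock: 26.8
position: [0.6419, 0.1787, 0.0898]
tool_rot: [2.042, 1.57, 0.535]
force: [-0.5, 0.7, -1.7]
grip_width: 0.0336
```

Call:
jog_arm([
  [0.8,0,0,0,0,0],
  [0,0,0,0,0,0],
  [0,0,0,0,0,0],
])

```text
clock: 27.1
position: [0.642, 0.1789, 0.0899]
tool_rot: [1.85, 1.569, 0.343]
force: [0.3, -0.0, -2.4]
grip_width: 0.0335
```

Call:
jog_arm([
  [0.8,0,0,0,0,0],
  [0,0,0,0,0,0],
  [0,0,0,0,0,0],
  [0,0,0,0,0,0],
])

```text
clock: 27.5
position: [0.6422, 0.179, 0.0897]
tool_rot: [1.836, 1.569, 0.329]
force: [-2.1, -0.1, 3.6]
grip_width: 0.0334
```

```bash
python3 - <<'E'
from h import *
a=np.radians(3.65)
go([.6416,.1785,.0897],[np.cos(a),np.sin(a)])
E
```

```text
clock 27.5 pos [0.6422 0.179  0.0897] tooly [0.998  0.0636 0.002 ] x [ 1.9e-03  7.0e-04 -1.0e+00] w 0.0334 F [-2.1 -0.1  3.6] q7 [-0.08  0.8  -0.45  1.58  0.42  0.87 -0.63]
shift at current orientation [ 0.  -0.6  0.5]
 sign 1 rotvec [-0.     -0.0005 -0.002 ] shift after turn [ 0.  -0.6  0.5]
 sign -1 rotvec [ 3.1416e+00 -3.1000e-03  8.0000e-04] shift after turn [ 0.   0.6 -0.5]
```

The upward force of 3.6 N and z = 0.0897 match the floor height. Releasing.

Call:
jog_arm([
  [0,0,0,0,0,-0.002],
  [0,0,0,0,0,0],
  [0,0,0,0,0,0],
])

```text
clock: 27.8
position: [0.6423, 0.179, 0.0897]
tool_rot: [3.084, 1.57, 1.577]
force: [-0.6, 0.1, 1.3]
grip_width: 0.0334
```

Call:
jog_arm([
  [0,0,0,0,0,0],
  [0,0,0,0,0,0],
  [0,0,0,0,0,0],
  [0,0,0,0,0,0],
  [0,0,0,0,0,0],
  [0,0,0,0,0,0],
  [0,0,0,0,0,0],
  [0,0,0,0,0,0],
], gripper=0)

```text
clock: 28.6
position: [0.6423, 0.1791, 0.0895]
tool_rot: [-3.069, 1.57, 1.708]
force: [-0.4, -0.5, 0.0]
grip_width: 0.0854
```

```bash
python3 - <<'E'
from h import *
a=np.radians(3.65)
f=grab_frame("wrist");cv2.imwrite("pics/w21.png",f[:,:,::-1])
go([.6416,.1785,.0897],[np.cos(a),np.sin(a)])
E
```

```text
clock 28.65 pos [0.6423 0.1791 0.0895] tooly [ 9.98e-01  6.36e-02 -1.00e-04] x [-1.e-04  7.e-04 -1.e+00] w 0.0849 F [-0.4 -0.7  0.5] q7 [-0.08  0.8  -0.45  1.57  0.42  0.87 -0.62]
shift at current orientation [-0.2 -0.7  0.5]
 sign 1 rotvec [-0.     -0.0007  0.0001] shift after turn [-0.2 -0.7  0.5]
 sign -1 rotvec [3.1416e+00 1.0000e-04 1.1000e-03] shift after turn [-0.2  0.7 -0.5]
```

View pics/w21.png

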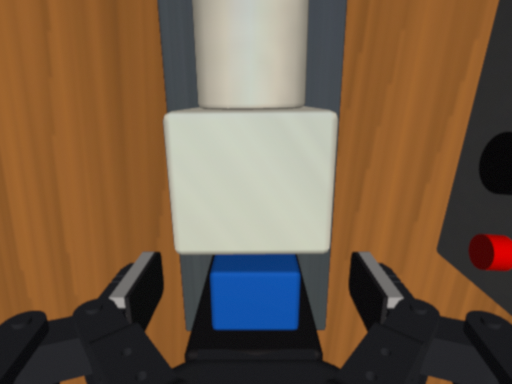

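Released, and the cell stands between bracket and lamp. I'll withdraw straight up, then back off for a look.

Call:
jog_arm([
  [-8,0,0,0,0,0],
  [-12,0,0,0,0,0],
  [-15,0,0,0,0,0],
  [-20,0,0,0,0,0],
  [-25,0,0,0,0,0],
  [-30,0,0,0,0,0],
  [-30,0,0,0,0,0],
  [-30,0,0,0,0,0],
  [0,0,30,0,0,0],
  [0,0,40,0,0,0],
  [0,0,30,0,0,0],
  [0,0,0,0,0,0],
  [0,0,0,0,0,0],
])

```text
clock: 29.95
position: [0.6487, 0.078, 0.2841]
tool_rot: [1.866, 1.558, 0.362]
force: [-0.2, 1.3, 0.7]
grip_width: 0.0856
```

```bash
python3 - <<'E'
from h import *
s=observe();C=cam("wrist",s)
f=grab_frame("wrist");cv2.imwrite("pics/w22.png",f[:,:,::-1])
g=grab_frame("scene");cv2.imwrite("pics/s22.png",g[:,:,::-1])
cv2.imwrite("pics/s22z.png",cv2.resize(g[140:240,280:420,::-1],None,fx=5.5,fy=5.5,interpolation=cv2.INTER_CUBIC))
print(s["position"],s["clock"])
# expected cell top outline
a=np.radians(3.65);ex=np.array([np.cos(a),np.sin(a),0]);ey=np.array([-np.sin(a),np.cos(a),0])
c=np.array([.6422,.1792,.118])
print(proj(C,[c+sx*.017*ex+sy*.013*ey for sx,sy in((-1,1),(1,1),(1,-1),(-1,-1))]).round(1))
m=(f[...,2]>150)&(f[...,0]<80)&(f[...,1]<150);ys,xs=np.nonzero(m);print(xs.min(),xs.max(),ys.min(),ys.max())
E
```

```text
[0.64874493 0.07801545 0.28406948] 29.95
[[233.5  50.4]
 [273.2  50.7]
 [272.6  82.8]
 [234.   82.6]]
235 433 51 383
```

View pics/w22.png

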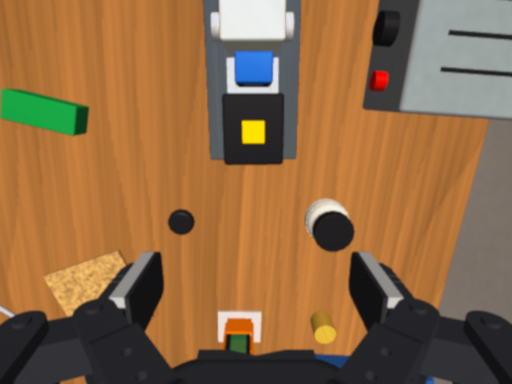

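View pics/s22.png

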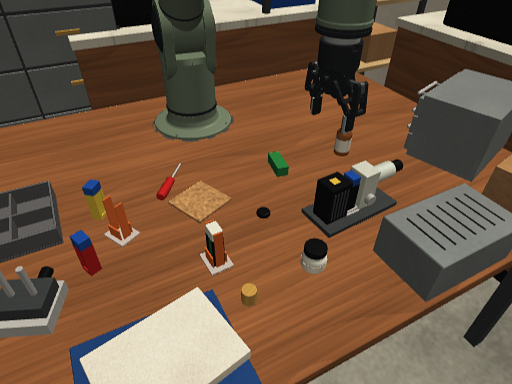

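View pics/s22z.png

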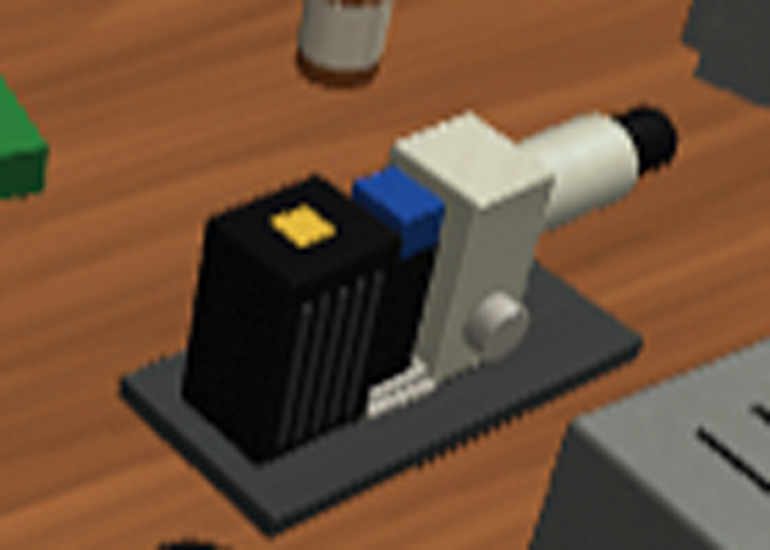

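Call:
jog_arm([
  [0,0,0,0,0,0],
  [0,0,0,0,0,0],
  [0,0,0,0,0,0],
])

```text
clock: 30.35
position: [0.6483, 0.0812, 0.284]
tool_rot: [1.924, 1.558, 0.424]
force: [0.4, 0.9, -0.1]
grip_width: 0.0854
```

```bash
python3 - <<'E'
from h import *
print(bot.job_done()); s=observe(); print(s["clock"],s["force"])
E
```

```text
the job is handed in; nothing more can be done
None
the job is handed in; nothing more can be done
```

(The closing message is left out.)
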